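# Load the dryer's lint filter carrier and lock it

### The arm

A 6-joint arm with a two-finger parallel gripper is mounted at the origin on a cart in front of the work surface, level with it; the furniture and walls round the work are solid. World frame = base frame: x ahead of the robot, y to its left, z up, the work surface at z = 0. Lengths are in m, angles in rad, forces in N, time in s.
With the tool pointing down it reaches from about 0.4 to 0.825 m from the base axis. Payload 7 kg.
Tool frame: the origin (TCP) lies at the very end of the fingers, on their centre line; the grasp point (between the pads) lies 19 mm behind it; z points along the fingers, y is the line along which they close (so a half turn about z gives the same grasp; the last joint's range is limited). The gripper opens to 88 mm and grips with 3 to 60 N. Pads are 19 mm wide; open, the fingers measure 130 mm over their backs; the gripper's body (78 mm by 193 mm) begins 47 mm behind the grasp point.
Start: joints at [-0.86, 0.359, 0.012, 0, -1.224, -0.288], TCP at [0.277, -0.616, 0.227] pointing down, gripper open.
Joint ranges: [-3.07, 3.07], [-1.43, 2.12], [-1.02, 1.25], [-3.03, 1.67], [-3.05, -0], [-3.03, 3.03]. Speed limits (rad/s): [2.39, 2.39, 3.01, 3.14, 3.14, 3.14].

### API

Orientations are given as a unit quaternion [w, x, y, z].
In Python, from bench import r gives the robot as it stands.
- The arm moves only by the tool jog_arm, never from a script. Its argument "commands" is a list of rows, each an object with "dp": the shift along the tool's x, y, z as a fraction of full scale, a list of three; "twist": the turn, a rotation vector about the tool's x, y, z as a fraction of full scale, a list of three; "gripper": the opening, from 0 (shut) to 1 (fully open). A call has 1 to 5 rows; each row is the pose to reach, as a shift and turn from the pose commanded when the call began, along the tool's axes at that moment; what a row does not reach only later rows make up. Full scale, the value 1, is 0.15 m for a shift and 60 degrees for a turn. A row lasts 1/12 s, in which the tool goes at most 41.7 mm and 7.16 degrees, less where a joint would pass 70% of its speed; a pose out of reach is approached as far as the arm can. A call with a number of a shift or a turn outside -1 to 1 is refused whole. A call with a gripper value outside its range is refused whole. The fingers move at their own pace and stop on an object; "squeeze" is the grip in N (left out, the last holds). Time passes only in rows, so rows that repeat a pose let the fingers close. It gives the time, the measured TCP pose, the force, the opening and the grip force at its end, in the units of the state.
- r.get_state(): the state, without advancing time (a new reading comes with each control period).
- r.grab_frame(name): name is "scene" or "side" or "wrist"; returns (picture, depth): 384x512x3 uint8, red, green, blue; 384x512 float32, m along the optical axis (not along the pixel's ray), 0 where there is no reading.
- r.get_calibration(name): a dict with "fx", "fy", "cx", "cy" (pixels), "eye" and "rotation" of the camera in the world; the wrist camera has in their place "mount" (4x4, takes a point from camera to tool coordinates, whose origin is the TCP and whose axes are the flange's). Camera axes: x right, y down, z forward; pixel columns grow to the right and rows downward; lengths in m; the calibration is good to about 2 mm. A picture is of the moment at which its call begins: read the wrist's pose just before it. get_calibration takes no time and is no camera call.
- r.close_job(): hands the job in; it is judged then, once.
The state is a dict: "time_s": time; "joint_pos": joint angles; "dq": joint speeds; "effort": joint torques, N m; "tool_pos": TCP position; "eef_rot": TCP orientation; "wrist_force": force on the tool from outside, world axes, zero at the start; "torque": the same for the moment, N m; "opening": opening from 0.0 (shut) to 1.0 (fully open); "gripper_force": force on a finger pad.
Only numpy, scipy, OpenCV 4.12 (cv2) and the standard library are available. Lean on these libraries where they do the work, as an engineer would, in place of code of your own. Each camera call takes 0.05 s, during which the arm holds its last target. There are 200 camera calls.

### The job

Load the dryer's filter carrier on the worktop: stand every lint filter cassette that is out here upright in its channel, side by side against the end wall, and slide the end stop up snug against them. Then, with the T-key pushed fully home on the square lock spindle, turn it clockwise as far as it goes, and leave the key on the spindle and the other things on the worktop undisturbed.

Things in the scene. Friction and masses are not known exactly. Their poses are not given: they have to be found in the camera images.
- carrier: Fixed aluminium filter carrier, 84 mm wide (x), y from -135 to +119 mm. Origin on the worktop in the middle of the channel, z up. Channel floor z = 10 mm; end wall's inner face y = +105 mm, top z = 74; side rails' inner faces x = -33 and +33 mm, tops z = 32, from y = -75 to +105. Lock spindle at x = 0, y = -105 mm on a round bearing 42 mm across, top z = 36.
- end_stop (a joint): Sliding end stop, m: 0 = open, grows toward the end wall (carrier +y), at most 0.125. Clear length between wall and stop = 0.150 minus this, so snug at 0.150 - 0.022 x number of cassettes. Friction about 2.5 N; stays where left. A dark steel plate 60 mm wide (x), 18 mm thick (y), top 66 mm above the worktop, with a pull tab on it.
- stop_tab (a point): Centre of the pull tab on top of the end stop, 77 mm above the worktop; the tab is 30 mm along the carrier's x, 14 mm along its y and 22 mm high, from z = 66 to 88 mm. Axes as the carrier's.
- spindle (a joint): Angle of the lock spindle in rad: 0 = unlocked, grows clockwise seen from above, stops at 1.571 = locked. Friction 0.06 N m; it stays where it is left.
- shaft_top (a point): Centre of the upper end of the square spindle, 62 mm above the worktop. The shaft is 20 mm square, sides parallel to this frame's x and y (which turn with it), and stands 26 mm out of its bearing; its top 5 mm taper to 15 mm square.
- t_key: Loose black T-shaped key standing on its foot: a dark steel foot 56 x 56 mm, 8 mm thick, a hub 44 x 44 mm up to z = 34 mm, and on it a bar 72 mm long (its x), 16 mm wide (y), z = 34 to 60 mm. Open below: a 23 mm square socket 28 mm deep, sides parallel to its x and y. 150 g. Origin mid-underside, z up. Fully home, its underside rests on the bearing, 36 mm above the worktop.
- cassette_a: Grey lint filter cassette, one of 4 or 5 alike (absent ones are None), standing upright: a frame 60 mm wide (its x), 22 mm thick (its y), 56 mm high, and on it a pull tab 30 mm wide (x), 14 mm thick (y), from z = 56 to 78 mm. 120 g. Origin in the middle of its underside, z up. Either broad face may face the wall.
- cassette_b: Grey lint filter cassette, one of 4 or 5 alike (absent ones are None), standing upright: a frame 60 mm wide (its x), 22 mm thick (its y), 56 mm high, and on it a pull tab 30 mm wide (x), 14 mm thick (y), from z = 56 to 78 mm. 120 g. Origin in the middle of its underside, z up. Either broad face may face the wall.
- cassette_c: Grey lint filter cassette, one of 4 or 5 alike (absent ones are None), standing upright: a frame 60 mm wide (its x), 22 mm thick (its y), 56 mm high, and on it a pull tab 30 mm wide (x), 14 mm thick (y), from z = 56 to 78 mm. 120 g. Origin in the middle of its underside, z up. Either broad face may face the wall.
- cassette_d: Grey lint filter cassette, one of 4 or 5 alike (absent ones are None), standing upright: a frame 60 mm wide (its x), 22 mm thick (its y), 56 mm high, and on it a pull tab 30 mm wide (x), 14 mm thick (y), from z = 56 to 78 mm. 120 g. Origin in the middle of its underside, z up. Either broad face may face the wall.
- cassette_e: Grey lint filter cassette, one of 4 or 5 alike (absent ones are None), standing upright: a frame 60 mm wide (its x), 22 mm thick (its y), 56 mm high, and on it a pull tab 30 mm wide (x), 14 mm thick (y), from z = 56 to 78 mm. 120 g. Origin in the middle of its underside, z up. Either broad face may face the wall.
- place1 (a point): Place 1 in the carrier, counted from the end wall: where the middle of a cassette's underside belongs when packed, on the channel floor, 11 mm from the wall. Axes as the carrier's: a cassette's width lies along x, its thickness along y.
- place2 (a point): Place 2 in the carrier, counted from the end wall: where the middle of a cassette's underside belongs when packed, on the channel floor, 33 mm from the wall. Axes as the carrier's: a cassette's width lies along x, its thickness along y.
- place3 (a point): Place 3 in the carrier, counted from the end wall: where the middle of a cassette's underside belongs when packed, on the channel floor, 55 mm from the wall. Axes as the carrier's: a cassette's width lies along x, its thickness along y.
- place4 (a point): Place 4 in the carrier, counted from the end wall: where the middle of a cassette's underside belongs when packed, on the channel floor, 77 mm from the wall. Axes as the carrier's: a cassette's width lies along x, its thickness along y.
- place5 (a point): Place 5 in the carrier, counted from the end wall: where the middle of a cassette's underside belongs when packed, on the channel floor, 99 mm from the wall. Axes as the carrier's: a cassette's width lies along x, its thickness along y.
- button_tin: Round tin, 86 mm across, 40 mm high: a bystander; leave alone. Origin in the middle of its underside.
- candle_jar: Glass jar with a pale green candle, 76 mm across, 90 mm high: a bystander; leave alone. Origin in the middle of its underside.
- stain_roller: Small roll-on bottle with a yellow cap, 42 mm across, 106 mm high: a bystander; leave alone. Origin in the middle of its underside.
- cream_pot: Small round pot with a red lid, 58 mm across, 50 mm high: a bystander; leave alone. Origin in the middle of its underside.
- peg_a: Wooden clothes peg, 72 mm long: a bystander; leave alone. Origin in the middle of its underside.

How it is judged:
On the way, in this order (a step that is already met when the one before it is completed fails the run):
1. every cassette present stands in the carrier, side by side against the wall, and the stop is snug ((distance between cassette_a and place1 below 0.01 m or distance between cassette_a and place2 below 0.01 m or distance between cassette_a and place3 below 0.01 m or distance between cassette_a and place4 below 0.01 m or distance between cassette_a and place5 below 0.01 m) and (distance between cassette_b and place1 below 0.01 m or distance between cassette_b and place2 below 0.01 m or distance between cassette_b and place3 below 0.01 m or distance between cassette_b and place4 below 0.01 m or distance between cassette_b and place5 below 0.01 m) and (distance between cassette_c and place1 below 0.01 m or distance between cassette_c and place2 below 0.01 m or distance between cassette_c and place3 below 0.01 m or distance between cassette_c and place4 below 0.01 m or distance between cassette_c and place5 below 0.01 m) and (distance between cassette_d and place1 below 0.01 m or distance between cassette_d and place2 below 0.01 m or distance between cassette_d and place3 below 0.01 m or distance between cassette_d and place4 below 0.01 m or distance between cassette_d and place5 below 0.01 m) and (distance between cassette_e and place1 below 0.01 m or distance between cassette_e and place2 below 0.01 m or distance between cassette_e and place3 below 0.01 m or distance between cassette_e and place4 below 0.01 m or distance between cassette_e and place5 below 0.01 m) and angle between each of cassette_a, cassette_b, cassette_c, cassette_d, cassette_e's own z axis and vertical below 0.08 rad and ((value of joint end_stop above 0.056 m and distance between any of cassette_a, cassette_b, cassette_c, cassette_d, cassette_e and place1 below 0.01 m and distance between any of cassette_a, cassette_b, cassette_c, cassette_d, cassette_e and place2 below 0.01 m and distance between any of cassette_a, cassette_b, cassette_c, cassette_d, cassette_e and place3 below 0.01 m and distance between any of cassette_a, cassette_b, cassette_c, cassette_d, cassette_e and place4 below 0.01 m) or (value of joint end_stop above 0.034 m and distance between any of cassette_a, cassette_b, cassette_c, cassette_d, cassette_e and place1 below 0.01 m and distance between any of cassette_a, cassette_b, cassette_c, cassette_d, cassette_e and place2 below 0.01 m and distance between any of cassette_a, cassette_b, cassette_c, cassette_d, cassette_e and place3 below 0.01 m and distance between any of cassette_a, cassette_b, cassette_c, cassette_d, cassette_e and place4 below 0.01 m and distance between any of cassette_a, cassette_b, cassette_c, cassette_d, cassette_e and place5 below 0.01 m))), for 0.2 s.
2. with the key home on the spindle, the spindle is turned clockwise to its end (all of step 1 and horizontal distance between t_key and shaft_top below 0.005 m and z of t_key in the frame of carrier below 0.041 m and angle between t_key's own z axis and vertical below 0.08 rad and value of joint spindle above 1.45 rad), for 0.2 s.
At the end, for the whole second after the job is handed in: All cassettes stand upright (0.08 rad) within 10 mm of the first places from the wall, none skipped; total gap between wall, cassettes and stop under 6 mm; the upright key within 5 mm of the spindle axis and of its bearing; spindle beyond 1.45 rad; all at rest (all of step 2 and linear speed of each of cassette_a, cassette_b, cassette_c, cassette_d, cassette_e, t_key below 0.02 m/s); the robot touches nothing.
It fails at once if a bystander is pushed more than 30 mm or tipped over (distance of any of button_tin, candle_jar, stain_roller, cream_pot, peg_a from where it was at the start of the episode above 0.03 m or angle between any of button_tin, candle_jar, stain_roller, cream_pot, peg_a's own z axis and vertical above 0.5 rad).
Of cassette_a, cassette_b, cassette_c, cassette_d, cassette_e only 4 to 5 are there at a start; the rules pass over those that are not, and their reading is None.
At some moment in a run one of t_key may be knocked a few centimetres aside while the robot is not near it.
It also fails if it takes over 184 s, if anything falls off the work surface, if the arm or the gripper's body presses on something with over 40 N, if the wrist force passes 120 N, or if a joint passes its speed limit or range.

## Working session

There is one attempt and no reset: what is moved stays moved. The work goes in short steps, Python scripts to look and compute and a tool call to move; the robot and the scene stay as the last step left them, time stands still between calls to the robot, and variables do not carry over. Pictures are saved under pics/ and viewed, at most 14 in all, crops included, and the job is handed in when it is done.

Besides the shell and the picture viewer there is one more tool, called as name(argument=value, ...), one argument or row to a line, values as JSON. jog_arm: Moves the arm, as the interface text tells. Its arguments: {"type":"object","properties":{"commands":{"type":"array"},"squeeze":{"type":"number"}},"required":["commands"]}

```bash
mkdir -p pics; ls; python3 - <<'E'
from bench import r
import cv2,numpy as np
s=r.get_state();print(s)
for n in ("scene","side"):
    p,d=r.grab_frame(n);c=r.get_calibration(n);print(n,c)
    cv2.imwrite(f"pics/{n}0.png",p[:,:,::-1]);np.savez(f"{n}0.npz",p=p,d=d)
print(r.get_calibration("wrist"))
E
```

```text
pics
{'time_s': 0.0, 'joint_pos': array([-8.59896681e-01,  3.59360138e-01,  1.10716776e-02, -3.54925033e-04,
       -1.22412138e+00, -2.88095360e-01]), 'dq': array([ 1.04689777e-03, -5.69879616e-04, -2.52213292e-05, -1.83748203e-04,
        3.92828756e-04, -3.83395636e-04]), 'effort': array([-7.67969177e-04, -5.82716739e+01,  2.93037021e+01,  6.99683726e+00,
        6.79407429e-03, -1.33301578e-04]), 'tool_pos': array([ 0.27673585, -0.61512283,  0.22564472]), 'eef_rot': array([-2.39954667e-04, -2.09771876e-01,  9.77750010e-01,  7.88113131e-04]), 'wrist_force': array([-0.25573358,  0.1867457 ,  0.12843818]), 'torque': array([ 0.04256414, -0.01101678, -0.01393155]), 'gripper_force': 0.0, 'opening': 0.9993432057890607}
scene {'fx': 418.83914709574026, 'fy': 418.83914709574026, 'cx': 256.32741613565537, 'cy': 189.5275463735773, 'eye': array([0.04681338, 0.18772625, 0.95841647]), 'rotation': array([ 0.1568989 , -0.55350192,  0.78855944, -0.21723804])}
side {'fx': 405.6694242573595, 'fy': 405.6694242573595, 'cx': 258.4297154670769, 'cy': 194.3215001598024, 'eye': array([0.2029526 , 0.32065515, 0.88976668]), 'rotation': array([ 0.10313023, -0.38179017,  0.8886553 , -0.23214688])}
{'fx': 318.4373422833978, 'fy': 318.4373422833978, 'cx': 255.4493374093513, 'cy': 194.20997748944475, 'mount': array([[ 5.32754172e-04, -9.63760962e-01, -2.66766799e-01,
         7.08248078e-02],
       [ 9.99999618e-01,  6.98461989e-04, -5.26288991e-04,
        -7.17908422e-04],
       [ 6.93543253e-04, -2.66766416e-01,  9.63760965e-01,
        -1.57484260e-01],
       [ 0.00000000e+00,  0.00000000e+00,  0.00000000e+00,
         1.00000000e+00]])}
```

View pics/scene0.png

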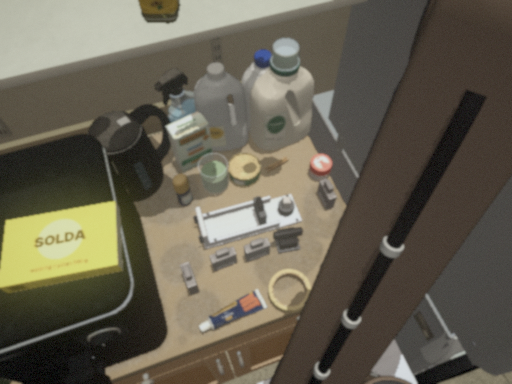

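View pics/side0.png

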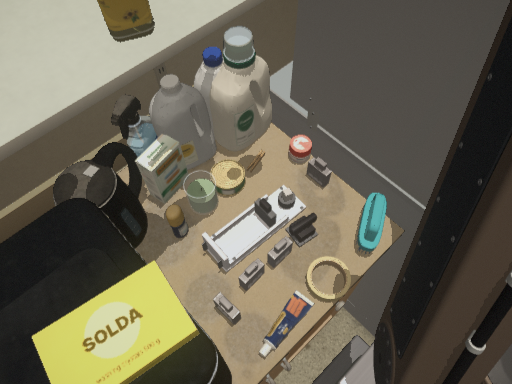

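Both views show the same layout. In the scene view:
- Carrier at (250,218), with the wall at its left end (203,230) and the spindle at its right end (287,203).
- Black key at (287,236).
- Four cassettes at (327,192), (257,248), (223,257) and (190,275).

Next I'll back-project the depth images to get positions.

```bash
cat > h.py <<'E'
import numpy as np,cv2
from scipy.spatial.transform import Rotation as R
def quat(q): return R.from_quat([q[1],q[2],q[3],q[0]])
def cam(r,n,s=None):
    c=r.get_calibration(n)
    if n!="wrist": return c,quat(c["rotation"]).as_matrix(),np.array(c["eye"])
    T=quat(s["eef_rot"]).as_matrix();M=c["mount"]
    return c,T@M[:3,:3],s["tool_pos"]+T@M[:3,3]
def cloud(d,c,Rm,e):
    v,u=np.mgrid[:d.shape[0],:d.shape[1]]
    P=np.stack([(u-c["cx"])/c["fx"]*d,(v-c["cy"])/c["fy"]*d,d],-1)
    P=P@Rm.T+e; P[d==0]=np.nan; return P
def blobs(P,zlo,zhi,amin=10,box=None,extra=None):
    m=(P[...,2]>zlo)&(P[...,2]<zhi)
    if extra is not None:m&=extra
    if box: m&=(P[...,0]>box[0])&(P[...,0]<box[1])&(P[...,1]>box[2])&(P[...,1]<box[3])
    n,l,st,ce=cv2.connectedComponentsWithStats(m.astype(np.uint8),connectivity=4)
    o=[]
    for i in range(1,n):
        if st[i,4]<amin: continue
        q=P[l==i]; (cx,cy),(w,h),a=cv2.minAreaRect((q[:,:2]*1000).astype(np.float32))
        if w<h:w,h,a=h,w,a-90
        o.append((ce[i].round(),st[i,4],q.mean(0).round(4),(round(cx),round(cy)),(round(w),round(h)),round(a)))
    return o
def mv(s,p,yaw=None):
    """needed dp/twist (tool down) fractions to reach world p, tool-y axis world angle yaw"""
    T=quat(s["eef_rot"]).as_matrix()
    return (T.T@(np.array(p)-s["tool_pos"])/0.15).round(3)
E
python3 - <<'E'
from bench import r
from h import *
for n in ("scene","side"):
    z=np.load(n+"0.npz");P=cloud(z["d"],*cam(r,n))
    print(n)
    for lo,hi in ((.068,.082),(.045,.062)):
        print(lo)
        for b in blobs(P,lo,hi,8,(.3,.9,-.5,.3)): print(*b)
    hsv=cv2.cvtColor(z["p"],cv2.COLOR_RGB2HSV)
    print("white")
    for b in blobs(P,.005,.08,60,(.3,.9,-.5,.3),(hsv[...,1]<30)&(hsv[...,2]>150)): print(*b)
E
```

```text
scene
0.068
[322.  64.] 119 [ 0.8952 -0.3195  0.0748] (895, -320) (112, 9) -89
[229.  95.] 8 [ 0.8744 -0.0211  0.0723] (875, -21) (9, 5) -84
[317.  97.] 18 [ 0.7837 -0.2555  0.0692] (783, -256) (22, 12) 41
[322. 110.] 12 [ 0.7349 -0.2494  0.0694] (734, -249) (17, 9) -78
[291. 112.] 15 [ 0.7486 -0.1593  0.0801] (750, -160) (24, 9) -5
[166. 111.] 13 [0.8744 0.1642 0.0763] (875, 165) (8, 5) -58
[285. 127.] 245 [ 0.7111 -0.126   0.0756] (717, -124) (168, 59) 79
[152. 116.] 8 [0.8742 0.203  0.0709] (874, 203) (13, 4) 75
[230. 131.] 142 [0.7478 0.0171 0.0747] (751, 16) (110, 22) -83
[166. 140.] 38 [0.7786 0.188  0.0749] (782, 189) (29, 9) 31
[348. 157.] 106 [ 0.5622 -0.2416  0.0747] (562, -242) (113, 10) 5
[193. 150.] 114 [0.7217 0.1272 0.075 ] (723, 125) (94, 16) -88
[148. 176.] 133 [0.6804 0.2572 0.075 ] (691, 251) (112, 26) -48
[212. 159.] 87 [0.6765 0.0903 0.0757] (672, 95) (69, 32) 89
[214. 178.] 88 [0.6191 0.1002 0.0749] (624, 100) (70, 26) 80
[329. 185.] 69 [ 0.5021 -0.1596  0.0749] (503, -160) (30, 14) -4
[182. 189.] 44 [0.6144 0.1859 0.0753] (616, 185) (35, 11) -89
[261. 208.] 18 
[... 5228 characters left out ...]
59
[227. 308.] 203 [0.4    0.23   0.0553] (404, 228) (59, 22) 3
white
[285.  87.] 701 [ 0.7394 -0.278   0.0687] (732, -273) (211, 81) -34
[364. 161.] 191 [ 0.435  -0.2438  0.068 ] (444, -244) (285, 7) 0
[299. 142.] 85 [ 0.5894 -0.1822  0.0503] (590, -182) (38, 30) -74
[252. 229.] 2185 [0.507  0.0597 0.0189] (509, 45) (250, 83) 88
[234. 220.] 142 [0.5477 0.0803 0.0318] (548, 79) (119, 8) 88
[274. 254.] 64 [0.4172 0.0784 0.056 ] (418, 73) (29, 20) -87
[255. 265.] 98 [0.4231 0.1301 0.0684] (423, 132) (40, 18) -85
[245. 277.] 65 [0.4206 0.16   0.0562] (423, 154) (32, 19) -84
[222. 300.] 106 [0.4151 0.2285 0.0685] (413, 228) (42, 20) 4
[233. 312.] 78 [0.3833 0.2269 0.0559] (384, 227) (20, 17) -84
```

```bash
python3 - <<'E'
from bench import r
from h import *
for n in ("scene","side"):
    z=np.load(n+"0.npz");P=cloud(z["d"],*cam(r,n)).reshape(-1,3)
    P=P[~np.isnan(P[:,0])]
    print(n)
    for y0 in np.arange(-.7,-.15,.06):
        row=[]
        for x0 in np.arange(.1,.9,.1):
            q=P[(abs(P[:,0]-x0)<.05)&(abs(P[:,1]-y0)<.03)]
            row.append("--" if len(q)<5 else "%.2f/%.2f"%(np.percentile(q[:,2],3),np.percentile(q[:,2],97)))
        print(round(y0,2),row)
s=r.get_state();print(quat(s["eef_rot"]).as_matrix().round(3))
E
```

```text
scene
-0.7 ['--', '--', '--', '--', '--', '--', '--', '--']
-0.64 ['--', '--', '--', '--', '--', '--', '--', '--']
-0.58 ['--', '--', '--', '--', '--', '--', '--', '--']
-0.52 ['--', '--', '--', '--', '--', '--', '--', '--']
-0.46 ['-0.69/-0.67', '--', '--', '--', '--', '--', '--', '--']
-0.4 ['-0.66/-0.20', '--', '--', '--', '--', '--', '--', '--']
-0.34 ['-0.40/-0.07', '--', '--', '--', '--', '--', '--', '--']
-0.28 ['-0.28/0.06', '--', '--', '--', '--', '--', '0.06/0.07', '0.06/0.07']
-0.22 ['-0.20/0.35', '-0.04/0.45', '--', '--', '-0.03/0.54', '-0.04/0.50', '-0.05/0.43', '-0.09/0.21']
-0.16 ['-0.00/0.00', '--', '--', '-0.00/0.00', '-0.00/0.08', '-0.00/0.52', '-0.00/0.31', '0.08/0.31']
side
-0.7 ['--', '--', '--', '--', '--', '--', '--', '--']
-0.64 ['--', '--', '--', '--', '--', '--', '--', '--']
-0.58 ['--', '--', '--', '--', '--', '--', '--', '--']
-0.52 ['--', '--', '--', '--', '--', '--', '--', '--']
-0.46 ['--', '--', '--', '--', '--', '--', '--', '--']
-0.4 ['--', '--', '--', '--', '--', '--', '--', '--']
-0.34 ['--', '--', '--', '--', '--', '--', '--', '0.07/0.07']
-0.28 ['--', '--', '--', '--', '--', '0.07/0.07', '0.07/0.07', '0.07/0.07']
-0.22 ['-0.92/-0.70', '-0.92/-0.07', '-0.65/0.53', '-0.00/0.52', '-0.02/0.47', '-0.00/0.42', '-0.05/0.37', '-0.01/0.21']
-0.16 ['-0.82/-0.81', '-0.92/-0.81', '-0.92/0.09', '-0.00/0.05', '-0.00/0.08', '-0.00/0.05', '-0.00/0.31', '0.31/0.31']
[[-0.912 -0.41  -0.001]
 [-0.41   0.912  0.001]
 [ 0.     0.001 -1.   ]]
```

```bash
python3 - <<'E'
from bench import r
from h import *
s=r.get_state()
p,d=r.grab_frame("wrist");cv2.imwrite("pics/w0.png",p[:,:,::-1])
out=[p]
for n,px in (("scene",[(350,60),(380,30),(400,60),(345,130),(340,210),(440,280),(490,180),(440,200),(500,250),(420,330),(440,240),(480,60),(400,150),(300,330)]),("side",[(300,20),(400,10),(330,60),(400,100),(480,20),(410,160),(400,190),(425,250),(415,220),(430,180),(450,100),(500,300),(340,360)])):
    z=np.load(n+"0.npz");P=cloud(z["d"],*cam(r,n))
    print(n,[(q,P[q[1],q[0]].round(2).tolist()) for q in px])
P=cloud(d,*cam(r,"wrist",s))
print([(q,P[q[1],q[0]].round(2).tolist()) for q in [(50,50),(256,50),(450,50),(50,200),(256,200),(450,200),(50,350),(256,350),(450,350)]])
E
```

```text
scene [((350, 60), [0.65, -0.24, 0.32]), ((380, 30), [0.58, -0.24, 0.45]), ((400, 60), [0.5, -0.24, 0.44]), ((345, 130), [0.6, -0.24, 0.14]), ((340, 210), [0.46, -0.18, -0.0]), ((440, 280), [0.18, -0.24, 0.16]), ((490, 180), [0.15, -0.03, 0.69]), ((440, 200), [0.16, -0.01, 0.66]), ((500, 250), [0.16, -0.24, 0.36]), ((420, 330), [0.13, -0.24, -0.05]), ((440, 240), [0.13, -0.01, 0.63]), ((480, 60), [0.2, -0.02, 0.77]), ((400, 150), [0.2, 0.01, 0.69]), ((300, 330), [0.14, 0.1, 0.43])]
side [((300, 20), [0.68, -0.24, 0.33]), ((400, 10), [0.47, -0.24, 0.46]), ((330, 60), [0.58, -0.24, 0.29]), ((400, 100), [0.41, -0.24, 0.3]), ((480, 20), [0.35, -0.24, 0.51]), ((410, 160), [0.34, -0.24, 0.18]), ((400, 190), [0.32, -0.24, 0.07]), ((425, 250), [0.2, 0.05, 0.42]), ((415, 220), [0.26, -0.24, 0.0]), ((430, 180), [0.28, -0.24, 0.16]), ((450, 100), [0.33, -0.24, 0.37]), ((500, 300), [0.12, 0.07, 0.48]), ((340, 360), [0.15, -0.05, -0.81])]
[((50, 50), [0.24, -0.82, 0.1]), ((256, 50), [0.17, -0.66, 0.1]), ((450, 50), [0.11, -0.52, 0.1]), ((50, 200), [0.37, -0.78, 0.1]), ((256, 200), [0.29, -0.61, 0.1]), ((450, 200), [0.21, -0.45, 0.1]), ((50, 350), [0.27, -0.66, 0.33]), ((256, 350), [0.25, -0.63, 0.33]), ((450, 350), [0.24, -0.59, 0.33])]
```

View pics/w0.png

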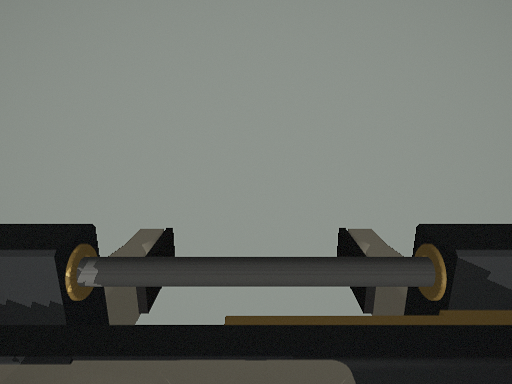

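The wrist view shows only a flat surface at z≈0.10. A tall grey panel at y=-0.24 stands between the arm and the work, so I'll go up before swinging across.

jog_arm(
  commands=[
    {"dp": [0,0,-0.28],"twist": [0,0,0],"gripper": 0.6},
    {"dp": [0,0,-0.55],"twist": [0,0,0],"gripper": 0.6},
    {"dp": [0,0,-0.8],"twist": [0,0,0],"gripper": 0.6},
    {"dp": [0,0,-1],"twist": [0,0,0],"gripper": 0.6},
    {"dp": [0,0,-1],"twist": [0,0,0],"gripper": 0.6},
  ],
)

```text
time_s: 0.57
tool_pos: [0.2772, -0.6175, 0.3845]
eef_rot: [0.001, -0.21, 0.978, -0.005]
wrist_force: [-0.9, 0.2, 0.8]
opening: 0.681
gripper_force: 0.0
```

jog_arm(
  commands=[
    {"dp": [0,0,-0.28],"twist": [0,0,0],"gripper": 0.6},
    {"dp": [0,0,-0.55],"twist": [0,0,0],"gripper": 0.6},
    {"dp": [0,0,-0.8],"twist": [0,0,0],"gripper": 0.6},
    {"dp": [0,0,-1],"twist": [0,0,0],"gripper": 0.6},
    {"dp": [0,0,-1],"twist": [0,0,0],"gripper": 0.6},
  ],
)

```text
time_s: 0.98
tool_pos: [0.2764, -0.6163, 0.5334]
eef_rot: [0.001, -0.209, 0.978, -0.004]
wrist_force: [-1.2, -0.7, 0.7]
opening: 0.6
gripper_force: 0.0
```

```bash
python3 - <<'E'
from bench import r
from h import *
s=r.get_state();print(s["tool_pos"],s["joint_pos"])
ims=[]
for n in ("scene","wrist"):
    p,d=r.grab_frame(n);ims.append(p);P=cloud(d,*cam(r,n,s)).reshape(-1,3)
    if n=="scene":
        q=P[abs(P[:,1]+.24)<.015]
        for x in np.arange(.0,.9,.1):
            t=q[abs(q[:,0]-x)<.05]; print(round(x,1),len(t),t[:,2].min().round(2) if len(t) else 0,t[:,2].max().round(2) if len(t) else 0)
    else:
        for y0 in np.arange(-.9,-.1,.06):
            t=P[abs(P[:,1]-y0)<.03]; print(y0.round(2),len(t),*(np.percentile(t,[2,98],axis=0).round(2).tolist() if len(t) else []))
cv2.imwrite("pics/a1.png",np.hstack(ims)[:,:,::-1][::1])
cv2.imwrite("pics/a1.png",cv2.resize(np.hstack(ims)[:,:,::-1],(800,300)))
E
```

```text
[ 0.27635611 -0.61631055  0.53342238] [-0.85997601  0.34638415  0.66751443  0.00246213 -1.88300355 -0.28812923]
0.0 1096 0.09 0.26
0.1 6855 -0.27 0.39
0.2 3987 -0.21 0.47
0.3 0 0 0
0.4 0 0 0
0.5 3901 -0.1 0.56
0.6 5147 -0.1 0.53
0.7 1961 -0.1 0.46
0.8 224 -0.09 0.07
-0.9 0
-0.84 111 [0.22, -0.81, 0.47] [0.24, -0.81, 0.48]
-0.78 25839 [0.19, -0.81, 0.43] [0.38, -0.75, 0.47]
-0.72 19895 [0.16, -0.75, 0.4] [0.36, -0.69, 0.6]
-0.66 51475 [0.14, -0.69, 0.39] [0.34, -0.63, 0.65]
-0.6 59645 [0.11, -0.63, 0.39] [0.38, -0.57, 0.64]
-0.54 21201 [0.08, -0.57, 0.4] [0.38, -0.51, 0.6]
-0.48 16504 [0.08, -0.51, 0.42] [0.25, -0.45, 0.46]
-0.42 1197 [0.19, -0.45, 0.46] [0.23, -0.43, 0.47]
-0.36 0
-0.3 0
-0.24 0
-0.18 0
-0.12 0
```

View pics/a1.png

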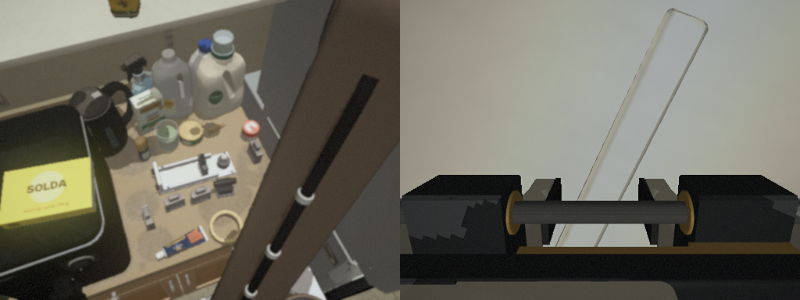

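jog_arm(
  commands=[
    {"dp": [0,0,0],"twist": [-0.11,0,0],"gripper": 0.6},
    {"dp": [0,0,-0.2],"twist": [-0.22,0,0],"gripper": 0.6},
    {"dp": [0,0,-0.4],"twist": [-0.33,0,0],"gripper": 0.6},
    {"dp": [0,0,-0.5],"twist": [-0.44,0,0],"gripper": 0.6},
    {"dp": [0,0,-0.5],"twist": [-0.55,0,0],"gripper": 0.6},
  ],
)

```text
time_s: 1.5
tool_pos: [0.2554, -0.5752, 0.559]
eef_rot: [-0.057, -0.205, 0.95, 0.229]
wrist_force: [0.8, -0.8, -0.1]
opening: 0.6
gripper_force: 0.0
```

jog_arm(
  commands=[
    {"dp": [0,0,0],"twist": [-0.11,0,0],"gripper": 0.6},
    {"dp": [0,0,0],"twist": [-0.22,0,0],"gripper": 0.6},
    {"dp": [0,0,0],"twist": [-0.33,0,0],"gripper": 0.6},
    {"dp": [0,0,0],"twist": [-0.44,0,0],"gripper": 0.6},
    {"dp": [0,0,0],"twist": [-0.44,0,0],"gripper": 0.6},
  ],
)

```text
time_s: 1.92
tool_pos: [0.2358, -0.5406, 0.5214]
eef_rot: [-0.103, -0.191, 0.873, 0.436]
wrist_force: [1.1, -1.3, -2.8]
opening: 0.595
gripper_force: 0.0
```

```bash
python3 - <<'E'
from bench import r
from h import *
s=r.get_state();print(s["tool_pos"],s["joint_pos"])
p,d=r.grab_frame("wrist");P=cloud(d,*cam(r,"wrist",s))
for v in range(10,384,40): print(v,[(P[v,u].round(2).tolist(),round(float(d[v,u]),2)) for u in range(30,512,110)])
cv2.imwrite("pics/a2.png",p[:,:,::-1])
E
```

```text
[ 0.23579712 -0.54057219  0.52137863] [-0.97369263  0.76226302  1.24301427 -0.63331239 -2.93604403 -0.73018779]
10 [([0.14, -0.63, 0.39], 0.18), ([0.1, -0.57, 0.4], 0.23), ([0.02, -0.47, 0.4], 0.32), ([0.04, -0.47, 0.51], 0.25), ([0.03, -0.43, 0.59], 0.24)]
50 [([0.16, -0.62, 0.39], 0.19), ([0.14, -0.58, 0.42], 0.21), ([0.08, -0.49, 0.43], 0.28), ([0.04, -0.41, 0.5], 0.3), ([0.04, -0.4, 0.59], 0.27)]
90 [([0.18, -0.62, 0.39], 0.19), ([0.15, -0.56, 0.4], 0.24), ([0.11, -0.48, 0.43], 0.28), ([0.08, -0.41, 0.5], 0.3), ([0.06, -0.37, 0.59], 0.29)]
130 [([0.2, -0.61, 0.39], 0.19), ([0.18, -0.55, 0.4], 0.24), ([0.15, -0.47, 0.44], 0.28), ([0.12, -0.4, 0.51], 0.3), ([0.1, -0.37, 0.6], 0.28)]
170 [([0.23, -0.61, 0.41], 0.18), ([0.21, -0.54, 0.4], 0.24), ([0.18, -0.46, 0.44], 0.28), ([0.15, -0.4, 0.52], 0.3), ([0.14, -0.36, 0.6], 0.28)]
210 [([0.25, -0.61, 0.42], 0.17), ([0.24, -0.53, 0.41], 0.24), ([0.22, -0.46, 0.45], 0.28), ([0.19, -0.39, 0.53], 0.29), ([0.17, -0.39, 0.61], 0.25)]
250 [([0.25, -0.65, 0.53], 0.08), ([0.24, -0.63, 0.55], 0.08), ([0.25, -0.45, 0.46], 0.28), ([0.23, -0.59, 0.59], 0.09), ([0.22, -0.59, 0.62], 0.08)]
290 [([0.26, -0.65, 0.53], 0.08), ([0.25, -0.63, 0.55], 0.08), ([0.28, -0.44, 0.46], 0.28), ([0.24, -0.59, 0.59], 0.09), ([0.23, -0.59, 0.62], 0.08)]
330 [([0.26, -0.65, 0.54], 0.07), ([0.25, -0.64, 0.56], 0.07), ([0.25, -0.63, 0.58], 0.07), ([0.24, -0.61, 0.6], 0.07), ([0.24, -0.6, 0.62], 0.07)]
370 [([0.26, -0.65, 0.55], 0.06), ([0.26, -0.64, 0.57], 0.06), ([0.25, -0.63, 0.59], 0.06), ([0.25, -0.62, 0.6], 0.06), ([0.24, -0.61, 0.62], 0.06)]
```

View pics/a2.png

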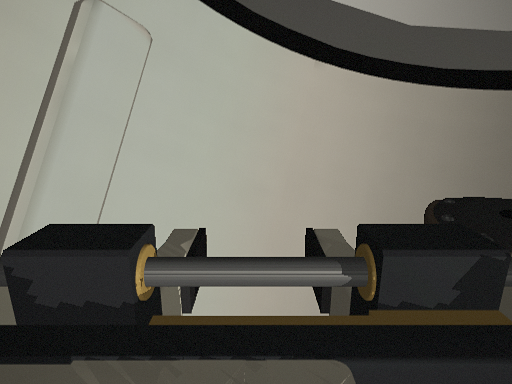

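The camera is looking at the inside of a dryer drum, and the gripper passed through its shell with no force. The dryer therefore seems to be scenery here. I'll straighten the tool and cross slowly while watching the force.

jog_arm(
  commands=[
    {"dp": [0,0,0],"twist": [0.11,0,0],"gripper": 0.6},
    {"dp": [0,0,0],"twist": [0.22,0,0],"gripper": 0.6},
    {"dp": [0,0,0],"twist": [0.33,0,0],"gripper": 0.6},
    {"dp": [0,0,0],"twist": [0.44,0,0],"gripper": 0.6},
    {"dp": [0,0,0],"twist": [0.55,0,0],"gripper": 0.6},
  ],
)

```text
time_s: 2.38
tool_pos: [0.2331, -0.5417, 0.5307]
eef_rot: [-0.044, -0.213, 0.964, 0.153]
wrist_force: [0.3, 1.7, 0.2]
opening: 0.6
gripper_force: 0.0
```

jog_arm(
  commands=[
    {"dp": [0,0,0],"twist": [0.11,0,0],"gripper": 0.6},
    {"dp": [0,0,0],"twist": [0.22,0,0],"gripper": 0.6},
    {"dp": [0,0,0],"twist": [0.33,0,0],"gripper": 0.6},
    {"dp": [0,0,0],"twist": [0.44,0,0],"gripper": 0.6},
    {"dp": [0,0,0],"twist": [0.44,0,0],"gripper": 0.6},
  ],
)

```text
time_s: 2.8
tool_pos: [0.2299, -0.5378, 0.5342]
eef_rot: [0.007, -0.218, 0.973, -0.074]
wrist_force: [-0.8, 0.1, 1.8]
opening: 0.598
gripper_force: 0.0
```

```bash
cat >> h.py <<'E'
def plan(s,p,yaw):
    """dp fractions and z-twist (plus levelling) from measured pose to tool-down pose at p with tool y along yaw deg (mod 180, nearest)"""
    Rt=quat(s["eef_rot"]); T=Rt.as_matrix()
    cur=np.degrees(np.arctan2(T[1,1],T[0,1])); yaw=cur+((yaw-cur+90)%180-90)
    a=np.radians(yaw); y=np.array([np.cos(a),np.sin(a),0]); z=np.array([0,0,-1.]); x=np.cross(y,z)
    G=np.stack([x,y,z],1); rv=R.from_matrix(T.T@G).as_rotvec()/np.radians(60)
    print("pos",s["tool_pos"].round(4),"cur yaw",cur.round(2),"->",round(yaw,2),"dp",(T.T@(np.array(p)-s["tool_pos"])/0.15).round(3),"twist",rv.round(4),"F",s["wrist_force"].round(1),"t",round(s["time_s"],1),"op",round(s["opening"],3),"gf",round(s["gripper_force"],1))
E
python3 - <<'E'
from bench import r
from h import *
s=r.get_state();print(s["joint_pos"].round(2));plan(s,(.28,-.5,.5),114)
E
```

```text
[-0.79  0.07  0.28  0.07 -1.65 -0.33]
pos [ 0.2299 -0.5378  0.5342] cur yaw 115.34 -> 114.0 dp [-0.414  0.117  0.205] twist [-0.1405 -0.0168  0.0209] F [-0.8  0.1  1.8] t 2.8 op 0.598 gf 0.0
```

jog_arm(
  commands=[
    {"dp": [-0.19,0.09,0],"twist": [-0.1,0,0],"gripper": 0.6},
    {"dp": [-0.38,0.17,0],"twist": [-0.14,0,0],"gripper": 0.6},
    {"dp": [-0.57,0.26,0],"twist": [-0.14,0,0],"gripper": 0.6},
    {"dp": [-0.76,0.35,0],"twist": [-0.14,0,0],"gripper": 0.6},
    {"dp": [-0.94,0.43,0],"twist": [-0.14,0,0],"gripper": 0.6},
  ],
)

```text
time_s: 3.22
tool_pos: [0.3352, -0.4231, 0.5204]
eef_rot: [-0.01, -0.217, 0.976, 0.004]
wrist_force: [0.0, -0.5, 0.8]
opening: 0.598
gripper_force: 0.0
```

jog_arm(
  commands=[
    {"dp": [-0.05,0.06,0],"twist": [0,0,0],"gripper": 0.6},
    {"dp": [-0.1,0.12,0],"twist": [0,0,0],"gripper": 0.6},
    {"dp": [-0.15,0.18,0],"twist": [0,0,0],"gripper": 0.6},
    {"dp": [-0.2,0.24,0],"twist": [0,0,0],"gripper": 0.6},
    {"dp": [-0.25,0.3,0],"twist": [0,0,0],"gripper": 0.6},
  ],
)

```text
time_s: 3.63
tool_pos: [0.3498, -0.3653, 0.5189]
eef_rot: [-0.009, -0.215, 0.976, 0.007]
wrist_force: [0.1, 0.1, 0.8]
opening: 0.596
gripper_force: 0.0
```

```bash
python3 - <<'E'
from bench import r
from h import *
s=r.get_state();print(s["joint_pos"].round(2));plan(s,(.45,-.16,.4),180)
E
```

```text
[-0.42  0.04  0.25  0.   -1.8  -0.72]
pos [ 0.3498 -0.3653  0.5189] cur yaw 114.88 -> 180.0 dp [-1.194  0.947  0.791] twist [ 0.023  -0.0035 -1.0852] F [0.1 0.1 0.8] t 3.6 op 0.596 gf 0.0
```

jog_arm(
  commands=[
    {"dp": [-0.1,0.08,0],"twist": [0,0,0],"gripper": 0.6},
    {"dp": [-0.2,0.16,0],"twist": [0,0,0],"gripper": 0.6},
    {"dp": [-0.3,0.24,0],"twist": [0,0,0],"gripper": 0.6},
    {"dp": [-0.4,0.32,0],"twist": [0,0,0],"gripper": 0.6},
    {"dp": [-0.5,0.4,0],"twist": [0,0,0],"gripper": 0.6},
  ],
)

```text
time_s: 4.05
tool_pos: [0.3929, -0.2789, 0.5185]
eef_rot: [-0.009, -0.215, 0.976, 0.007]
wrist_force: [1.6, -0.9, 0.6]
opening: 0.599
gripper_force: 0.0
```

jog_arm(
  commands=[
    {"dp": [-0.14,0.11,0.1],"twist": [0,0,-0.11],"gripper": 0.6},
    {"dp": [-0.28,0.22,0.2],"twist": [0,0,-0.22],"gripper": 0.6},
    {"dp": [-0.42,0.33,0.4],"twist": [0,0,-0.33],"gripper": 0.6},
    {"dp": [-0.56,0.44,0.6],"twist": [0,0,-0.44],"gripper": 0.6},
    {"dp": [-0.7,0.55,0.8],"twist": [0,0,-0.55],"gripper": 0.6},
  ],
)

```text
time_s: 4.47
tool_pos: [0.451, -0.1582, 0.3975]
eef_rot: [-0.006, -0.486, 0.874, 0.01]
wrist_force: [1.0, -0.7, 0.0]
opening: 0.599
gripper_force: 0.0
```

jog_arm(
  commands=[
    {"dp": [0,0,0],"twist": [0,0,-0.11],"gripper": 0.6},
    {"dp": [0,0,0],"twist": [0,0,-0.22],"gripper": 0.6},
    {"dp": [0,0,0],"twist": [0,0,-0.33],"gripper": 0.6},
    {"dp": [0,0,0],"twist": [0,0,-0.44],"gripper": 0.6},
    {"dp": [0,0,0],"twist": [0,0,-0.53],"gripper": 0.6},
  ],
)

```text
time_s: 4.88
tool_pos: [0.4508, -0.1593, 0.3985]
eef_rot: [0.004, 0.707, -0.707, -0.011]
wrist_force: [-0.1, -0.9, 0.9]
opening: 0.599
gripper_force: 0.0
```

```bash
python3 - <<'E'
from bench import r
from h import *
s=r.get_state();print(s["joint_pos"].round(2));plan(s,(.5025,-.1605,.2),180.5)
p,d=r.grab_frame("wrist");cv2.imwrite("pics/w1.png",p[:,:,::-1])
P=cloud(d,*cam(r,"wrist",s))
for lo,hi in ((.068,.082),(.045,.0565),(.0565,.0635)):
  print(lo)
  for b in blobs(P,lo,hi,30,(.3,.8,-.23,.3)): print(*b)
E
```

```text
[ 0.06 -0.03 -0.07 -0.01 -1.54 -0.06]
pos [ 0.4508 -0.1593  0.3985] cur yaw -179.95 -> -179.5 dp [ 0.022 -0.373  1.315] twist [ 0.0204  0.01   -0.0075] F [-0.1 -0.9  0.9] t 4.9 op 0.599 gf 0.0
0.068
[ 76. 153.] 713 [ 0.7128 -0.1591  0.0759] (720, -146) (163, 38) -76
[319. 131.] 70 [ 0.3508 -0.1927  0.0765] (350, -193) (21, 7) 30
[216. 151.] 195 [ 0.5053 -0.1641  0.0766] (505, -164) (29, 13) -1
[215. 255.] 45 [0.5116 0.0105 0.073 ] (511, 11) (28, 3) -3
[266. 314.] 30 [0.4271 0.1253 0.0724] (427, 125) (13, 3) 3
0.045
[ 88. 153.] 396 [ 0.708  -0.1562  0.051 ] (712, -147) (159, 28) -76
[164. 136.] 1056 [ 0.5882 -0.1837  0.0499] (589, -183) (56, 56) 78
[314. 125.] 55 [ 0.3538 -0.1994  0.049 ] (354, -200) (23, 9) 32
[217. 148.] 308 [ 0.5053 -0.1651  0.0547] (506, -163) (60, 22) 1
[264. 221.] 62 [ 0.4306 -0.0419  0.0523] (433, -34) (56, 13) 67
[220. 248.] 78 [0.5054 0.0089 0.0505] (505, 9) (47, 3) -4
[265. 304.] 165 [0.4273 0.1192 0.0538] (427, 125) (33, 22) -89
0.0565
[ 79. 136.] 180 [ 0.7134 -0.1845  0.0602] (715, -181) (90, 13) -65
[ 96. 192.] 68 [ 0.6992 -0.0956  0.0599] (700, -93) (57, 5) 81
[217. 216.] 132 [ 0.5079 -0.0538  0.0604] (508, -52) (20, 20) 73
[265. 232.] 316 [ 0.4284 -0.0246  0.0588] (428, -24) (71, 15) 81
[221. 251.] 62 [0.503  0.0092 0.0601] (503, 9) (47, 8) -12
```

View pics/w1.png

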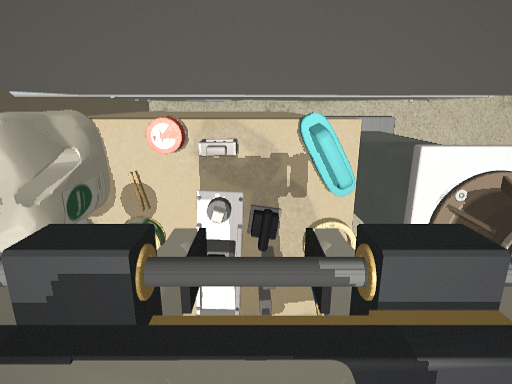

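The arm is across and nothing was touched. The wrist view shows cassette A at (217,148), the spindle at (219,210) and the key at (264,225). Picking A now.

jog_arm(
  commands=[
    {"dp": [0.02,-0.1,0.2],"twist": [0.02,0.01,0],"gripper": 0.6},
    {"dp": [0.02,-0.2,0.4],"twist": [0.02,0.01,0],"gripper": 0.6},
    {"dp": [0.02,-0.3,0.6],"twist": [0.02,0.01,0],"gripper": 0.6},
    {"dp": [0.02,-0.35,0.8],"twist": [0.02,0.01,0],"gripper": 0.6},
    {"dp": [0.02,-0.35,0.9],"twist": [0.02,0.01,0],"gripper": 0.6},
  ],
)

```text
time_s: 5.35
tool_pos: [0.4999, -0.1607, 0.2581]
eef_rot: [-0.002, -0.704, 0.71, 0.002]
wrist_force: [-0.3, 1.0, -0.4]
opening: 0.597
gripper_force: 0.0
```

jog_arm(
  commands=[
    {"dp": [0,0,0.25],"twist": [0,0,0],"gripper": 0.6},
    {"dp": [0,0,0.5],"twist": [0,0,0],"gripper": 0.6},
    {"dp": [0,0,0.7],"twist": [0,0,0],"gripper": 0.6},
    {"dp": [0,0,0.85],"twist": [0,0,0],"gripper": 0.6},
    {"dp": [0,0,0.9],"twist": [0,0,0],"gripper": 0.6},
  ],
)

```text
time_s: 5.77
tool_pos: [0.498, -0.1608, 0.1237]
eef_rot: [-0.002, -0.704, 0.71, 0.002]
wrist_force: [-0.4, 0.2, 0.6]
opening: 0.6
gripper_force: 0.0
```

```bash
python3 - <<'E'
from bench import r
from h import *
s=r.get_state();plan(s,(.5035,-.162,.061),180.3)
E
```

```text
pos [ 0.498  -0.1608  0.1237] cur yaw 179.54 -> 180.3 dp [ 0.008 -0.039  0.417] twist [ 0.006   0.0007 -0.0127] F [-0.4  0.2  0.6] t 5.8 op 0.6 gf 0.0
```

jog_arm(
  commands=[
    {"dp": [0,-0.02,0.15],"twist": [0,0,-0.01],"gripper": 0.6},
    {"dp": [0.01,-0.04,0.3],"twist": [0,0,-0.01],"gripper": 0.6},
    {"dp": [0.01,-0.04,0.39],"twist": [0,0,-0.01],"gripper": 0.6},
    {"dp": [0.01,-0.04,0.42],"twist": [0,0,-0.01],"gripper": 0.6},
    {"dp": [0.01,-0.04,0.42],"twist": [0,0,-0.01],"gripper": 0.2},
  ],
  squeeze=20,
)

```text
time_s: 6.18
tool_pos: [0.5061, -0.1624, 0.0638]
eef_rot: [0.001, 0.709, -0.706, -0.001]
wrist_force: [-0.2, 0.5, -0.1]
opening: 0.566
gripper_force: 0.0
```

jog_arm(
  commands=[
    {"dp": [0,0,0],"twist": [0,0,0],"gripper": 0.2},
    {"dp": [0,0,0],"twist": [0,0,0],"gripper": 0.2},
    {"dp": [0,0,0],"twist": [0,0,0],"gripper": 0.2},
    {"dp": [0,0,0],"twist": [0,0,0],"gripper": 0.2},
    {"dp": [0,0,0],"twist": [0,0,0],"gripper": 0.2},
  ],
)

```text
time_s: 6.6
tool_pos: [0.5067, -0.1624, 0.0651]
eef_rot: [-0.0, 0.709, -0.705, -0.0]
wrist_force: [-1.7, 0.8, 7.4]
opening: 0.337
gripper_force: 20.0
```

jog_arm(
  commands=[
    {"dp": [0,0,-0.1],"twist": [0,0,0],"gripper": 0.2},
    {"dp": [0,0,-0.3],"twist": [0,0,0],"gripper": 0.2},
    {"dp": [0,0,-0.5],"twist": [0,0,0],"gripper": 0.2},
    {"dp": [0,0,-0.7],"twist": [0,0,0],"gripper": 0.2},
    {"dp": [0,0,-0.8],"twist": [0,0,0],"gripper": 0.2},
  ],
)

```text
time_s: 7.02
tool_pos: [0.5076, -0.1626, 0.1879]
eef_rot: [-0.001, 0.709, -0.705, 0.001]
wrist_force: [1.7, 0.5, -1.4]
opening: 0.338
gripper_force: 19.9
```

```bash
python3 - <<'E'
from bench import r
from h import *
s=r.get_state();plan(s,(.5097+.04*.087,.0539+.087,.185),177.7)
E
```

```text
pos [ 0.5076 -0.1626  0.1879] cur yaw -179.69 -> -182.3 dp [-2.023 -0.048  0.02 ] twist [-0.0033  0.0002  0.0435] F [ 1.7  0.5 -1.4] t 7.0 op 0.338 gf 19.9
```

jog_arm(
  commands=[
    {"dp": [-0.2,0,0],"twist": [0,0,0.04],"gripper": 0.2},
    {"dp": [-0.4,-0.01,0],"twist": [0,0,0.04],"gripper": 0.2},
    {"dp": [-0.6,-0.02,0],"twist": [0,0,0.04],"gripper": 0.2},
    {"dp": [-0.8,-0.03,0],"twist": [0,0,0.04],"gripper": 0.2},
    {"dp": [-1,-0.04,0],"twist": [0,0,0.04],"gripper": 0.2},
  ],
)

```text
time_s: 7.43
tool_pos: [0.5112, -0.0111, 0.1843]
eef_rot: [0.0, -0.694, 0.72, 0.001]
wrist_force: [1.5, -0.7, -1.7]
opening: 0.343
gripper_force: 20.0
```

jog_arm(
  commands=[
    {"dp": [-0.2,0,0],"twist": [0,0,0],"gripper": 0.2},
    {"dp": [-0.4,0,0],"twist": [0,0,0],"gripper": 0.2},
    {"dp": [-0.6,0,0],"twist": [0,0,0],"gripper": 0.2},
    {"dp": [-0.8,0,0],"twist": [0,0,0],"gripper": 0.2},
    {"dp": [-0.9,0,0],"twist": [0,0,0],"gripper": 0.2},
  ],
)

```text
time_s: 7.85
tool_pos: [0.5166, 0.1253, 0.1843]
eef_rot: [0.0, -0.694, 0.72, 0.001]
wrist_force: [0.1, -0.6, -0.5]
opening: 0.341
gripper_force: 20.0
```

jog_arm(
  commands=[
    {"dp": [-0.04,0,0],"twist": [0,0,0],"gripper": 0.2},
    {"dp": [-0.08,0,0],"twist": [0,0,0],"gripper": 0.2},
    {"dp": [-0.08,0,0],"twist": [0,0,0],"gripper": 0.2},
  ],
)

```text
time_s: 8.1
tool_pos: [0.5169, 0.1348, 0.1841]
eef_rot: [-0.0, -0.694, 0.72, 0.001]
wrist_force: [1.3, -0.3, -0.8]
opening: 0.341
gripper_force: 20.0
```

```bash
python3 - <<'E'
from bench import r
from h import *
s=r.get_state();plan(s,(.5097+.04*.087,.0539+.087,.185),177.7)
for n in("scene","side","wrist"):
    p,d=r.grab_frame(n);P=cloud(d,*cam(r,n,s));cv2.imwrite(f"pics/b_{n}.png",p[:,:,::-1])
    np.savez(f"{n}1.npz",p=p,d=d)
    x,y,z=s["tool_pos"]
    for lo,hi in((z-.069,z-.012),(.025,.04)):
        for b in blobs(P,lo,hi,25,(x-.07,x+.07,y-.3,y+.06)): print(n,*b)
E
```

```text
pos [0.5169 0.1348 0.1841] cur yaw 177.91 -> 177.7 dp [-0.04   0.026 -0.006] twist [0.0014 0.0006 0.0034] F [ 1.3 -0.3 -0.8] t 8.1 op 0.341 gf 20.0
wrist [257. 204.] 2270 [0.5168 0.1246 0.1415] (517, 124) (59, 7) -2
wrist [327.  14.] 209 [ 0.4499 -0.0123  0.0319] (450, -14) (22, 6) 90
wrist [218.  96.] 1633 [0.5497 0.0548 0.031 ] (550, 61) (166, 8) 88
wrist [297.  98.] 1626 [0.4765 0.0587 0.0309] (476, 64) (166, 8) 88
wrist [258.  65.] 124 [0.5118 0.0273 0.0321] (512, 27) (56, 1) -2
```

View pics/b_side.png

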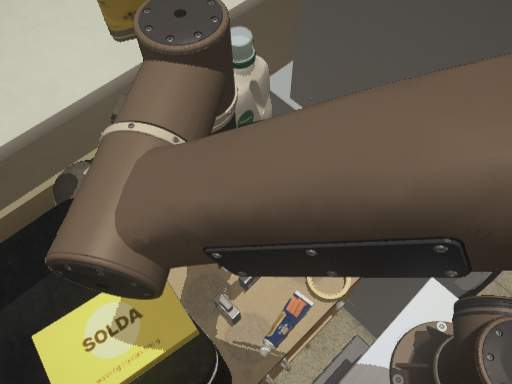

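jog_arm(
  commands=[
    {"dp": [-0.04,0.01,0],"twist": [0,0,0],"gripper": 0.2},
    {"dp": [-0.04,0.01,0.15],"twist": [0,0,0],"gripper": 0.2},
    {"dp": [-0.04,0.01,0.3],"twist": [0,0,0],"gripper": 0.2},
    {"dp": [-0.04,0.01,0.45],"twist": [0,0,0],"gripper": 0.2},
    {"dp": [-0.04,0.01,0.5],"twist": [0,0,0],"gripper": 0.2},
  ],
)

```text
time_s: 8.67
tool_pos: [0.5139, 0.1394, 0.1064]
eef_rot: [-0.002, -0.693, 0.721, 0.001]
wrist_force: [-0.2, -0.5, -0.5]
opening: 0.342
gripper_force: 20.0
```

jog_arm(
  commands=[
    {"dp": [0,0,0.05],"twist": [0,0,0],"gripper": 0.2},
    {"dp": [0,0,0.1],"twist": [0,0,0],"gripper": 0.2},
    {"dp": [0,0,0.15],"twist": [0,0,0],"gripper": 0.2},
    {"dp": [0,0,0.2],"twist": [0,0,0],"gripper": 0.2},
    {"dp": [0,0,0.2],"twist": [0,0,0],"gripper": 0.2},
  ],
)

```text
time_s: 9.08
tool_pos: [0.515, 0.1404, 0.0781]
eef_rot: [-0.001, -0.694, 0.72, 0.001]
wrist_force: [0.3, -0.1, -1.1]
opening: 0.335
gripper_force: 20.0
```

jog_arm(
  commands=[
    {"dp": [0,0,0.01],"twist": [0,0,0],"gripper": 0.2},
    {"dp": [0,0,0.01],"twist": [0,0,0],"gripper": 0.55},
    {"dp": [0,0,0.01],"twist": [0,0,0],"gripper": 0.55},
    {"dp": [0,0,0.01],"twist": [0,0,0],"gripper": 0.55},
    {"dp": [0,0,0.01],"twist": [0,0,0],"gripper": 0.55},
  ],
)

```text
time_s: 9.5
tool_pos: [0.5159, 0.1409, 0.0781]
eef_rot: [0.0, -0.694, 0.72, 0.001]
wrist_force: [0.0, -0.1, 0.6]
opening: 0.531
gripper_force: 0.0
```

jog_arm(
  commands=[
    {"dp": [0,0,-0.1],"twist": [0,0,0],"gripper": 0.6},
    {"dp": [0,0,-0.3],"twist": [0,0,0],"gripper": 0.6},
    {"dp": [0,0,-0.5],"twist": [0,0,0],"gripper": 0.6},
    {"dp": [0,0,-0.7],"twist": [0,0,0],"gripper": 0.6},
    {"dp": [0,0,-0.8],"twist": [0,0,0],"gripper": 0.6},
  ],
)

```text
time_s: 9.92
tool_pos: [0.5171, 0.1411, 0.2019]
eef_rot: [0.002, -0.694, 0.72, -0.0]
wrist_force: [1.0, 1.0, 0.7]
opening: 0.596
gripper_force: 0.0
```

```bash
python3 - <<'E'
from bench import r
from h import *
s=r.get_state();plan(s,(.407,.226,.15),183)
p,d=r.grab_frame("wrist");P=cloud(d,*cam(r,"wrist",s));cv2.imwrite("pics/w2.png",p[:,:,::-1])
for lo,hi in((.068,.093),(.025,.04)):
    for b in blobs(P,lo,hi,25,(.35,.6,-.25,.25)): print(*b)
E
```

```text
pos [0.5171 0.1411 0.2019] cur yaw 177.92 -> 183.0 dp [-0.538  0.755  0.345] twist [-0.0033  0.0026 -0.0847] F [1.  1.  0.7] t 9.9 op 0.596 gf 0.0
[259.  39.] 840 [0.5113 0.0186 0.0854] (511, 18) (30, 14) -2
[366.  88.] 677 [0.4229 0.0577 0.0762] (422, 58) (30, 14) -89
[355. 181.] 549 [0.4275 0.1382 0.076 ] (426, 139) (29, 15) -88
[259. 185.] 620 [0.5157 0.1371 0.0848] (516, 139) (30, 14) -4
[257. 208.] 1073 [0.5178 0.1623 0.0727] (518, 163) (81, 12) -2
[330.  11.] 431 [ 0.445  -0.0119  0.0325] (444, -12) (21, 16) 81
[365.  13.] 241 [ 0.4128 -0.0089  0.0329] (413, -10) (22, 8) 81
[221.  97.] 1620 [0.5497 0.0615 0.0311] (547, 67) (180, 24) -89
[296.  96.] 1580 [0.4765 0.063  0.031 ] (477, 70) (180, 13) 86
[260.  59.] 150 [0.5108 0.0263 0.0327] (512, 26) (56, 1) -3
[344.  90.] 162 [0.4295 0.0574 0.0307] (430, 58) (59, 6) -89
[340. 145.] 62 [0.4313 0.1107 0.0331] (429, 110) (21, 6) 19
[238. 167.] 39 [0.5363 0.13   0.0311] (535, 131) (19, 4) -21
[276. 168.] 52 [0.4972 0.1321 0.0323] (497, 133) (22, 5) 7
[336. 189.] 72 [0.4334 0.1575 0.0303] (432, 153) (33, 5) 84
[352. 243.] 36 [0.4145 0.2205 0.0317] (413, 220) (9, 3) -4
```

jog_arm(
  commands=[
    {"dp": [-0.14,0.19,0],"twist": [0,0,-0.02],"gripper": 0.6},
    {"dp": [-0.28,0.38,0],"twist": [0,0,-0.04],"gripper": 0.6},
    {"dp": [-0.42,0.57,0],"twist": [0,0,-0.06],"gripper": 0.6},
    {"dp": [-0.54,0.75,0.1],"twist": [0,0,-0.085],"gripper": 0.6},
    {"dp": [-0.54,0.75,0.3],"twist": [0,0,-0.085],"gripper": 0.6},
  ],
)

```text
time_s: 10.38
tool_pos: [0.405, 0.2296, 0.1559]
eef_rot: [-0.004, 0.727, -0.687, -0.001]
wrist_force: [0.4, -0.4, -0.8]
opening: 0.599
gripper_force: 0.0
```

```bash
python3 - <<'E'
from bench import r
from h import *
s=r.get_state();plan(s,(.407,.226,.065),183)
p,d=r.grab_frame("wrist");P=cloud(d,*cam(r,"wrist",s))
for b in blobs(P,.045,.082,25,(.35,.5,.17,.27)): print(*b)
E
```

```text
pos [0.405  0.2296 0.1559] cur yaw -176.72 -> -177.0 dp [ 0.029 -0.009  0.606] twist [-0.0041  0.0068  0.0046] F [ 0.4 -0.4 -0.8] t 10.4 op 0.599 gf 0.0
[156. 122.] 108 [0.488  0.1752 0.0563] (487, 173) (15, 8) 45
[254. 191.] 1960 [0.4076 0.2247 0.0632] (408, 227) (60, 22) 4
```

jog_arm(
  commands=[
    {"dp": [0.02,-0.02,0.2],"twist": [0,0,-0.01],"gripper": 0.6},
    {"dp": [0.02,-0.02,0.4],"twist": [0,0,-0.01],"gripper": 0.6},
    {"dp": [0.02,-0.02,0.55],"twist": [0,0,-0.01],"gripper": 0.6},
    {"dp": [0.02,-0.02,0.61],"twist": [0,0,-0.01],"gripper": 0.6},
    {"dp": [0.02,-0.02,0.61],"twist": [0,0,-0.01],"gripper": 0.2},
  ],
)

```text
time_s: 10.85
tool_pos: [0.4086, 0.2215, 0.0598]
eef_rot: [0.002, 0.729, -0.685, -0.001]
wrist_force: [-0.6, -0.7, -0.2]
opening: 0.566
gripper_force: 0.0
```

jog_arm(
  commands=[
    {"dp": [0,0,0],"twist": [0,0,0],"gripper": 0.2},
    {"dp": [0,0,0],"twist": [0,0,0],"gripper": 0.2},
    {"dp": [0,0,0],"twist": [0,0,0],"gripper": 0.2},
    {"dp": [0,0,0],"twist": [0,0,0],"gripper": 0.2},
    {"dp": [0,0,0],"twist": [0,0,0],"gripper": 0.2},
  ],
)

```text
time_s: 11.27
tool_pos: [0.4099, 0.2236, 0.0626]
eef_rot: [-0.001, 0.729, -0.685, -0.001]
wrist_force: [-2.1, -0.3, 7.6]
opening: 0.34
gripper_force: 20.0
```

jog_arm(
  commands=[
    {"dp": [0,0,-0.1],"twist": [0,0,0],"gripper": 0.2},
    {"dp": [0,0,-0.3],"twist": [0,0,0],"gripper": 0.2},
    {"dp": [0,0,-0.5],"twist": [0,0,0],"gripper": 0.2},
    {"dp": [0,0,-0.7],"twist": [0,0,0],"gripper": 0.2},
    {"dp": [0,0,-0.8],"twist": [0,0,0],"gripper": 0.2},
  ],
)

```text
time_s: 11.68
tool_pos: [0.4104, 0.2237, 0.1854]
eef_rot: [-0.002, 0.729, -0.684, -0.001]
wrist_force: [0.6, 0.7, -1.4]
opening: 0.338
gripper_force: 20.0
```

```bash
python3 - <<'E'
from bench import r
from h import *
s=r.get_state();plan(s,(.5148,.114,.185),177.7)
E
```

```text
pos [0.4104 0.2237 0.1854] cur yaw -176.38 -> -182.3 dp [ 0.774 -0.648  0.002] twist [-0.0024  0.004   0.0987] F [ 0.6  0.7 -1.4] t 11.7 op 0.338 gf 20.0
```

jog_arm(
  commands=[
    {"dp": [0.2,-0.16,0],"twist": [0,0,0.02],"gripper": 0.2},
    {"dp": [0.4,-0.32,0],"twist": [0,0,0.05],"gripper": 0.2},
    {"dp": [0.6,-0.48,0],"twist": [0,0,0.08],"gripper": 0.2},
    {"dp": [0.76,-0.6,0],"twist": [0,0,0.1],"gripper": 0.2},
    {"dp": [0.81,-0.65,0],"twist": [0,0,0.1],"gripper": 0.2},
  ],
)

```text
time_s: 12.1
tool_pos: [0.5159, 0.1051, 0.1813]
eef_rot: [-0.0, -0.691, 0.723, 0.0]
wrist_force: [0.3, -0.8, -1.4]
opening: 0.336
gripper_force: 20.0
```

jog_arm(
  commands=[
    {"dp": [0,0,0],"twist": [0,0,0],"gripper": 0.2},
    {"dp": [0,0,0.05],"twist": [0,0,0],"gripper": 0.2},
  ],
)

```text
time_s: 12.27
tool_pos: [0.5151, 0.1076, 0.1746]
eef_rot: [0.001, -0.692, 0.722, 0.0]
wrist_force: [-0.0, -0.5, -1.1]
opening: 0.339
gripper_force: 20.0
```

```bash
python3 - <<'E'
from bench import r
from h import *
s=r.get_state();plan(s,(.5148,.109,.078),177.8)
p,d=r.grab_frame("wrist");P=cloud(d,*cam(r,"wrist",s))
x,y,z=s["tool_pos"]
for lo,hi in((z-.069,z-.012),(.025,.034)):
    for b in blobs(P,lo,hi,25,(x-.07,x+.07,y-.3,y+.06)): print(*b)
E
```

```text
pos [0.5151 0.1076 0.1746] cur yaw 177.51 -> 177.8 dp [-0.008  0.003  0.644] twist [-0.0006  0.0017 -0.0048] F [-0.  -0.5 -1.1] t 12.3 op 0.339 gf 20.0
[256. 214.] 2289 [0.5157 0.1038 0.1323] (516, 103) (59, 6) -3
[328.  33.] 357 [ 0.4485 -0.0215  0.0317] (448, -25) (43, 8) 87
[258.  21.] 105 [ 0.5078 -0.034   0.03  ] (508, -36) (33, 9) 3
[217. 117.] 1469 [0.5492 0.0455 0.031 ] (550, 51) (148, 8) 88
[297. 118.] 1467 [0.476  0.0494 0.0309] (476, 55) (151, 8) 88
```

jog_arm(
  commands=[
    {"dp": [0.02,0.007,0.1],"twist": [0,0,-0.005],"gripper": 0.2},
    {"dp": [0.02,0.007,0.25],"twist": [0,0,-0.005],"gripper": 0.2},
    {"dp": [0.02,0.007,0.4],"twist": [0,0,-0.005],"gripper": 0.2},
    {"dp": [0.02,0.007,0.5],"twist": [0,0,-0.005],"gripper": 0.2},
    {"dp": [0.02,0.007,0.55],"twist": [0,0,-0.005],"gripper": 0.2},
  ],
)

```text
time_s: 12.73
tool_pos: [0.5141, 0.1062, 0.0911]
eef_rot: [0.001, -0.695, 0.719, -0.0]
wrist_force: [5.4, -1.2, 20.6]
opening: 0.343
gripper_force: 20.4
```

jog_arm(
  commands=[
    {"dp": [0,0,0.04],"twist": [0,0,0],"gripper": 0.2},
    {"dp": [0,0,0.08],"twist": [0,0,0],"gripper": 0.2},
    {"dp": [0,0,0.12],"twist": [0,0,0],"gripper": 0.2},
    {"dp": [0,0,0.12],"twist": [0,0,0],"gripper": 0.2},
    {"dp": [0,0,0.12],"twist": [0,0,0],"gripper": 0.2},
  ],
)

```text
time_s: 13.15
tool_pos: [0.5126, 0.1054, 0.073]
eef_rot: [-0.0, -0.694, 0.72, 0.001]
wrist_force: [1.9, 0.6, -2.2]
opening: 0.343
gripper_force: 19.8
```

jog_arm(
  commands=[
    {"dp": [0,0,0],"twist": [0,0,0],"gripper": 0.55},
    {"dp": [0,0,0],"twist": [0,0,0],"gripper": 0.55},
    {"dp": [0,0,0],"twist": [0,0,0],"gripper": 0.55},
    {"dp": [0,0,0],"twist": [0,0,0],"gripper": 0.55},
    {"dp": [0,0,0],"twist": [0,0,0],"gripper": 0.55},
  ],
)

```text
time_s: 13.57
tool_pos: [0.5128, 0.1047, 0.0732]
eef_rot: [-0.0, -0.694, 0.72, 0.001]
wrist_force: [-0.8, -0.2, 1.1]
opening: 0.548
gripper_force: 0.0
```

jog_arm(
  commands=[
    {"dp": [0,0,-0.1],"twist": [0,0,0],"gripper": 0.6},
    {"dp": [0,0,-0.3],"twist": [0,0,0],"gripper": 0.6},
    {"dp": [0,0,-0.5],"twist": [0,0,0],"gripper": 0.6},
    {"dp": [0,0,-0.7],"twist": [0,0,0],"gripper": 0.6},
    {"dp": [0,0,-0.8],"twist": [0,0,0],"gripper": 0.6},
  ],
)

```text
time_s: 13.98
tool_pos: [0.5144, 0.105, 0.197]
eef_rot: [0.002, -0.694, 0.72, -0.0]
wrist_force: [1.0, 1.2, 0.2]
opening: 0.601
gripper_force: 0.0
```

```bash
python3 - <<'E'
from bench import r
from h import *
s=r.get_state();plan(s,(.425,.1385,.2),93)
p,d=r.grab_frame("wrist");P=cloud(d,*cam(r,"wrist",s));cv2.imwrite("pics/w3.png",p[:,:,::-1])
for lo,hi in((.068,.093),(.055,.067),(.028,.034)):
    for b in blobs(P,lo,hi,25,(.45,.6,-.1,.25)): print(*b)
E
```

```text
pos [0.5144 0.105  0.197 ] cur yaw 177.9 -> 93.0 dp [-0.201  0.603 -0.021] twist [-4.0000e-04  3.7000e-03  1.4151e+00] F [1.  1.2 0.2] t 14.0 op 0.601 gf 0.0
[257.  86.] 683 [0.5113 0.0177 0.0866] (511, 18) (30, 14) -2
[259. 194.] 629 [0.5125 0.1076 0.0848] (512, 109) (30, 15) 1
[257. 225.] 640 [0.5157 0.1364 0.084 ] (516, 138) (30, 13) -2
[256. 245.] 1041 [0.5177 0.1619 0.0726] (518, 163) (81, 12) -2
[257.   6.] 324 [ 0.5092 -0.0462  0.0598] (510, -48) (20, 12) -16
[257.  89.] 803 [0.5115 0.0187 0.0646] (511, 17) (60, 18) -2
[260. 187.] 913 [0.5122 0.1067 0.0649] (512, 109) (60, 22) -2
[257. 217.] 897 [0.5159 0.1356 0.0648] (516, 138) (60, 22) -3
[256. 236.] 362 [0.517  0.1576 0.0613] (517, 158) (81, 3) -3
[256.  32.] 46 [ 0.5109 -0.0328  0.0316] (511, -33) (21, 3) -9
[320.  53.] 59 [ 0.4513 -0.0128  0.032 ] (451, -15) (20, 3) 88
[220. 133.] 1425 [0.5499 0.0596 0.0312] (550, 67) (180, 8) 88
[294. 129.] 1342 [0.4761 0.0584 0.0311] (476, 70) (181, 8) 88
```

View pics/w3.png

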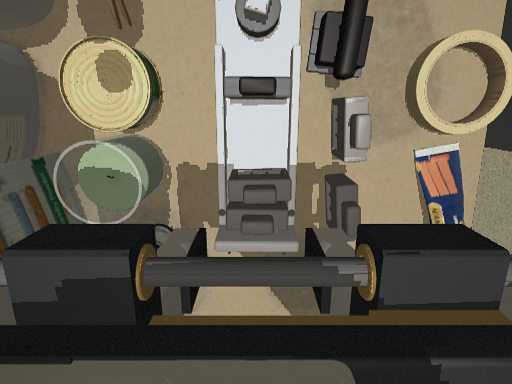

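Cassettes A and D are seated upright: their tabs show at (257,225) and (259,194), with the stop tab at (257,86). Next is cassette C, at (345,205).

jog_arm(
  commands=[
    {"dp": [-0.05,0.15,0],"twist": [0,0,0.11],"gripper": 0.6},
    {"dp": [-0.1,0.3,0],"twist": [0,0,0.22],"gripper": 0.6},
    {"dp": [-0.15,0.45,0],"twist": [0,0,0.33],"gripper": 0.6},
    {"dp": [-0.2,0.6,0],"twist": [0,0,0.44],"gripper": 0.6},
    {"dp": [-0.22,0.6,0],"twist": [0,0,0.55],"gripper": 0.6},
  ],
)

```text
time_s: 14.45
tool_pos: [0.4213, 0.1408, 0.1932]
eef_rot: [-0.001, -0.458, 0.889, 0.001]
wrist_force: [0.1, -0.9, -1.4]
opening: 0.6
gripper_force: 0.0
```

jog_arm(
  commands=[
    {"dp": [0,0,0],"twist": [0,0,0.11],"gripper": 0.6},
    {"dp": [0,0,0],"twist": [0,0,0.22],"gripper": 0.6},
    {"dp": [0,0,0],"twist": [0,0,0.33],"gripper": 0.6},
    {"dp": [0,0,0],"twist": [0,0,0.44],"gripper": 0.6},
    {"dp": [0,0,0],"twist": [0,0,0.55],"gripper": 0.6},
  ],
)

```text
time_s: 14.87
tool_pos: [0.4241, 0.1408, 0.1931]
eef_rot: [-0.001, -0.187, 0.982, 0.0]
wrist_force: [-0.4, -0.1, -0.3]
opening: 0.6
gripper_force: 0.0
```

jog_arm(
  commands=[
    {"dp": [0,0,0.1],"twist": [0,0,0.11],"gripper": 0.6},
    {"dp": [0,0,0.2],"twist": [0,0,0.22],"gripper": 0.6},
    {"dp": [0,0,0.3],"twist": [0,0,0.31],"gripper": 0.6},
    {"dp": [0,0,0.3],"twist": [0,0,0.31],"gripper": 0.6},
  ],
)

```text
time_s: 15.2
tool_pos: [0.4226, 0.1398, 0.1457]
eef_rot: [-0.003, -0.026, 1.0, -0.001]
wrist_force: [-0.9, -1.2, -0.1]
opening: 0.598
gripper_force: 0.0
```

```bash
python3 - <<'E'
from bench import r
from h import *
s=r.get_state();plan(s,(.4255,.1385,.064),92.5);print(s["joint_pos"].round(2))
p,d=r.grab_frame("wrist");P=cloud(d,*cam(r,"wrist",s))
for b in blobs(P,.045,.082,25,(.35,.46,.08,.2)): print(*b)
E
```

```text
pos [0.4226 0.1398 0.1457] cur yaw 92.99 -> 92.5 dp [-0.022 -0.009  0.544] twist [-0.0014 -0.005   0.0082] F [-0.9 -1.2 -0.1] t 15.2 op 0.598 gf 0.0
[ 0.76  0.05 -0.58 -0.   -0.94 -2.28]
[188. 190.] 320 [0.4202 0.0845 0.0541] (421, 84) (22, 8) 0
[256. 201.] 2127 [0.4235 0.1394 0.0632] (426, 139) (60, 22) -87
```

jog_arm(
  commands=[
    {"dp": [-0.02,-0.01,0.15],"twist": [0,0,0],"gripper": 0.6},
    {"dp": [-0.02,-0.01,0.35],"twist": [0,0,0],"gripper": 0.6},
    {"dp": [-0.02,-0.01,0.5],"twist": [0,0,0],"gripper": 0.6},
    {"dp": [-0.02,-0.01,0.54],"twist": [0,0,0],"gripper": 0.6},
    {"dp": [-0.02,-0.01,0.54],"twist": [0,0,0],"gripper": 0.2},
  ],
)

```text
time_s: 15.67
tool_pos: [0.4269, 0.1393, 0.0667]
eef_rot: [-0.002, -0.03, 1.0, -0.001]
wrist_force: [0.4, -0.3, 1.0]
opening: 0.565
gripper_force: 0.0
```

jog_arm(
  commands=[
    {"dp": [0,0,0],"twist": [0,0,0],"gripper": 0.2},
    {"dp": [0,0,0],"twist": [0,0,0],"gripper": 0.2},
    {"dp": [0,0,0],"twist": [0,0,0],"gripper": 0.2},
    {"dp": [0,0,0],"twist": [0,0,0],"gripper": 0.2},
    {"dp": [0,0,0],"twist": [0,0,0],"gripper": 0.2},
  ],
)

```text
time_s: 16.08
tool_pos: [0.4283, 0.1404, 0.0686]
eef_rot: [0.001, -0.029, 1.0, 0.001]
wrist_force: [-0.6, -1.9, 7.0]
opening: 0.338
gripper_force: 20.0
```

jog_arm(
  commands=[
    {"dp": [0,0,-0.1],"twist": [0,0,0],"gripper": 0.2},
    {"dp": [0,0,-0.3],"twist": [0,0,0],"gripper": 0.2},
    {"dp": [0,0,-0.5],"twist": [0,0,0],"gripper": 0.2},
    {"dp": [0,0,-0.7],"twist": [0,0,0],"gripper": 0.2},
    {"dp": [0,0,-0.8],"twist": [0,0,0],"gripper": 0.2},
  ],
)

```text
time_s: 16.5
tool_pos: [0.4286, 0.1403, 0.1912]
eef_rot: [0.001, -0.029, 1.0, 0.002]
wrist_force: [0.5, 0.4, -1.1]
opening: 0.337
gripper_force: 20.0
```

jog_arm(
  commands=[
    {"dp": [0,0,0],"twist": [0,0,-0.11],"gripper": 0.2},
    {"dp": [0,0,0],"twist": [0,0,-0.22],"gripper": 0.2},
    {"dp": [0,0,0],"twist": [0,0,-0.33],"gripper": 0.2},
    {"dp": [0,0,0],"twist": [0,0,-0.44],"gripper": 0.2},
    {"dp": [0,0,0],"twist": [0,0,-0.55],"gripper": 0.2},
  ],
)

```text
time_s: 16.92
tool_pos: [0.4272, 0.1396, 0.1876]
eef_rot: [-0.0, -0.314, 0.949, 0.001]
wrist_force: [0.5, -0.3, -0.6]
opening: 0.34
gripper_force: 20.0
```

jog_arm(
  commands=[
    {"dp": [0,0,0],"twist": [0,0,-0.11],"gripper": 0.2},
    {"dp": [0,0,0],"twist": [0,0,-0.22],"gripper": 0.2},
    {"dp": [0,0,0],"twist": [0,0,-0.33],"gripper": 0.2},
    {"dp": [0,0,0],"twist": [0,0,-0.44],"gripper": 0.2},
    {"dp": [0,0,0],"twist": [0,0,-0.55],"gripper": 0.2},
  ],
)

```text
time_s: 17.33
tool_pos: [0.4273, 0.1396, 0.1875]
eef_rot: [-0.0, -0.571, 0.821, 0.001]
wrist_force: [0.3, 0.1, -0.7]
opening: 0.341
gripper_force: 20.0
```

```bash
python3 - <<'E'
from bench import r
from h import *
s=r.get_state();plan(s,(.5135,.082,.185),178);print(s["joint_pos"].round(2))
E
```

```text
pos [0.4273 0.1396 0.1875] cur yaw 159.62 -> 178.0 dp [ 0.16  -0.673  0.016] twist [ 0.0014  0.0008 -0.3064] F [ 0.3  0.1 -0.7] t 17.3 op 0.341 gf 20.0
[ 0.76  0.01 -0.52 -0.   -1.04 -1.11]
```

jog_arm(
  commands=[
    {"dp": [0.04,-0.17,0],"twist": [0,0,-0.08],"gripper": 0.2},
    {"dp": [0.08,-0.34,0],"twist": [0,0,-0.16],"gripper": 0.2},
    {"dp": [0.12,-0.5,0],"twist": [0,0,-0.24],"gripper": 0.2},
    {"dp": [0.16,-0.64,0],"twist": [0,0,-0.306],"gripper": 0.2},
    {"dp": [0.16,-0.67,0],"twist": [0,0,-0.306],"gripper": 0.2},
  ],
)

```text
time_s: 17.75
tool_pos: [0.5148, 0.0802, 0.1871]
eef_rot: [-0.0, -0.694, 0.72, 0.0]
wrist_force: [0.5, 0.1, -0.1]
opening: 0.34
gripper_force: 20.0
```

jog_arm(
  commands=[
    {"dp": [0,0,0],"twist": [0,0,0],"gripper": 0.2},
    {"dp": [0,0,0],"twist": [0,0,0],"gripper": 0.2},
    {"dp": [0,0,0],"twist": [0,0,0],"gripper": 0.2},
  ],
)

```text
time_s: 18.0
tool_pos: [0.5123, 0.0819, 0.1872]
eef_rot: [-0.0, -0.692, 0.722, 0.001]
wrist_force: [0.3, 1.0, -1.6]
opening: 0.337
gripper_force: 20.0
```

```bash
cat >> h.py <<'E'
def held(r,tgt):
    s=r.get_state();plan(s,tgt,177.8)
    p,d=r.grab_frame("wrist");P=cloud(d,*cam(r,"wrist",s)); x,y,z=s["tool_pos"]
    for lo,hi in((z-.069,z-.012),(.025,.034)):
        for b in blobs(P,lo,hi,100,(x-.07,x+.07,y-.3,y+.06)): print(*b)
E
python3 - <<'E'
from bench import r
from h import *
held(r,(.5135,.082,.08))
E
```

```text
pos [0.5123 0.0819 0.1872] cur yaw 177.61 -> 177.8 dp [-0.    -0.009  0.714] twist [ 0.0015  0.0008 -0.0032] F [ 0.3  1.  -1.6] t 18.0 op 0.337 gf 20.0
[255. 207.] 3408 [0.513  0.0707 0.1538] (513, 73) (60, 11) -3
[323.  65.] 446 [ 0.4471 -0.0238  0.0321] (445, -25) (43, 11) 81
[217. 129.] 997 [0.5486 0.0303 0.0311] (549, 33) (112, 8) 88
[293. 129.] 1003 [0.4753 0.0336 0.0309] (475, 36) (112, 8) 88
```

jog_arm(
  commands=[
    {"dp": [0,-0.004,0.15],"twist": [0,0,-0.003],"gripper": 0.2},
    {"dp": [0,-0.004,0.3],"twist": [0,0,-0.003],"gripper": 0.2},
    {"dp": [0,-0.004,0.42],"twist": [0,0,-0.003],"gripper": 0.2},
    {"dp": [0,-0.004,0.48],"twist": [0,0,-0.003],"gripper": 0.2},
    {"dp": [0,-0.004,0.53],"twist": [0,0,-0.003],"gripper": 0.2},
  ],
)

```text
time_s: 18.47
tool_pos: [0.5129, 0.082, 0.1071]
eef_rot: [-0.001, -0.694, 0.72, 0.001]
wrist_force: [0.0, 0.3, 0.6]
opening: 0.338
gripper_force: 20.0
```

jog_arm(
  commands=[
    {"dp": [0,0,0.05],"twist": [0,0,0],"gripper": 0.2},
    {"dp": [0,0,0.1],"twist": [0,0,0],"gripper": 0.2},
    {"dp": [0,0,0.15],"twist": [0,0,0],"gripper": 0.2},
    {"dp": [0,0,0.18],"twist": [0,0,0],"gripper": 0.2},
    {"dp": [0,0,0.18],"twist": [0,0,0],"gripper": 0.2},
  ],
)

```text
time_s: 18.88
tool_pos: [0.513, 0.0816, 0.0798]
eef_rot: [-0.001, -0.693, 0.72, 0.001]
wrist_force: [-0.7, -0.3, -0.7]
opening: 0.341
gripper_force: 20.0
```

jog_arm(
  commands=[
    {"dp": [0,0,0],"twist": [0,0,0],"gripper": 0.55},
    {"dp": [0,0,0],"twist": [0,0,0],"gripper": 0.55},
    {"dp": [0,0,0],"twist": [0,0,0],"gripper": 0.55},
    {"dp": [0,0,0],"twist": [0,0,0],"gripper": 0.55},
    {"dp": [0,0,0],"twist": [0,0,0],"gripper": 0.55},
  ],
)

```text
time_s: 19.3
tool_pos: [0.5137, 0.0818, 0.081]
eef_rot: [0.0, -0.694, 0.72, 0.001]
wrist_force: [0.2, -0.5, -0.2]
opening: 0.544
gripper_force: 0.0
```

jog_arm(
  commands=[
    {"dp": [0,0,-0.1],"twist": [0,0,0],"gripper": 0.6},
    {"dp": [0,0,-0.3],"twist": [0,0,0],"gripper": 0.6},
    {"dp": [0,0,-0.5],"twist": [0,0,0],"gripper": 0.6},
    {"dp": [0,0,-0.7],"twist": [0,0,0],"gripper": 0.6},
    {"dp": [0,0,-0.8],"twist": [0,0,0],"gripper": 0.6},
  ],
)

```text
time_s: 19.72
tool_pos: [0.5151, 0.082, 0.2047]
eef_rot: [0.002, -0.694, 0.72, -0.0]
wrist_force: [1.2, 0.7, 0.2]
opening: 0.597
gripper_force: 0.0
```

```bash
python3 - <<'E'
from bench import r
from h import *
s=r.get_state();plan(s,(.4225,.058,.2),91.5)
p,d=r.grab_frame("wrist");P=cloud(d,*cam(r,"wrist",s));cv2.imwrite("pics/w4.png",p[:,:,::-1])
for b in blobs(P,.055,.093,100,(.35,.6,-.1,.25)): print(*b)
E
```

```text
pos [0.5151 0.082  0.2047] cur yaw 177.85 -> 91.5 dp [0.183 0.611 0.029] twist [-8.0000e-04  4.3000e-03  1.4392e+00] F [1.2 0.7 0.2] t 19.7 op 0.597 gf 0.0
[259.  32.] 583 [ 0.5085 -0.0514  0.0603] (509, -52) (20, 20) 73
[350.  62.] 1444 [ 0.4291 -0.024   0.0585] (429, -23) (71, 16) 81
[259. 114.] 1353 [0.5115 0.0169 0.0743] (512, 17) (60, 18) -2
[355. 153.] 1126 [0.4236 0.0558 0.0666] (422, 58) (59, 21) -89
[258. 179.] 1488 [0.5145 0.0758 0.0732] (514, 78) (59, 22) -2
[261. 211.] 1467 [0.5124 0.1068 0.073 ] (512, 109) (60, 22) -1
[258. 242.] 1767 [0.5164 0.1397 0.0708] (517, 143) (81, 33) -2
```

jog_arm(
  commands=[
    {"dp": [0.05,0.15,0],"twist": [0,0,0.11],"gripper": 0.6},
    {"dp": [0.1,0.3,0],"twist": [0,0,0.22],"gripper": 0.6},
    {"dp": [0.15,0.45,0],"twist": [0,0,0.33],"gripper": 0.6},
    {"dp": [0.18,0.6,0],"twist": [0,0,0.44],"gripper": 0.6},
    {"dp": [0.18,0.6,0],"twist": [0,0,0.55],"gripper": 0.6},
  ],
)

```text
time_s: 20.18
tool_pos: [0.4191, 0.0568, 0.2006]
eef_rot: [-0.001, -0.458, 0.889, 0.001]
wrist_force: [-0.7, -0.2, -0.3]
opening: 0.6
gripper_force: 0.0
```

jog_arm(
  commands=[
    {"dp": [0,0,0],"twist": [0,0,0.11],"gripper": 0.6},
    {"dp": [0,0,0],"twist": [0,0,0.22],"gripper": 0.6},
    {"dp": [0,0,0],"twist": [0,0,0.33],"gripper": 0.6},
    {"dp": [0,0,0],"twist": [0,0,0.44],"gripper": 0.6},
    {"dp": [0,0,0],"twist": [0,0,0.55],"gripper": 0.6},
  ],
)

```text
time_s: 20.6
tool_pos: [0.4225, 0.0581, 0.2007]
eef_rot: [-0.0, -0.187, 0.982, 0.001]
wrist_force: [0.2, -0.4, -0.1]
opening: 0.599
gripper_force: 0.0
```

jog_arm(
  commands=[
    {"dp": [0,0,0.1],"twist": [0,0,0.11],"gripper": 0.6},
    {"dp": [0,0,0.2],"twist": [0,0,0.22],"gripper": 0.6},
    {"dp": [0,0,0.3],"twist": [0,0,0.33],"gripper": 0.6},
    {"dp": [0,0,0.3],"twist": [0,0,0.34],"gripper": 0.6},
  ],
)

```text
time_s: 20.93
tool_pos: [0.4209, 0.0574, 0.1533]
eef_rot: [-0.002, -0.009, 1.0, -0.0]
wrist_force: [-0.6, -1.0, -0.2]
opening: 0.601
gripper_force: 0.0
```

```bash
python3 - <<'E'
from bench import r
from h import *
s=r.get_state();plan(s,(.4225,.058,.066),91.5);print(s["joint_pos"].round(2))
p,d=r.grab_frame("wrist");P=cloud(d,*cam(r,"wrist",s))
for b in blobs(P,.045,.082,25,(.35,.46,.0,.12)): print(*b)
E
```

```text
pos [0.4209 0.0574 0.1533] cur yaw 91.08 -> 91.5 dp [-0.014  0.004  0.582] twist [-0.0006 -0.0047 -0.007 ] F [-0.6 -1.  -0.2] t 20.9 op 0.601 gf 0.0
[ 0.6   0.01 -0.61 -0.   -0.96 -2.15]
[256. 195.] 1978 [0.4191 0.0575 0.0633] (421, 58) (60, 22) -89
[195. 205.] 333 [0.4305 0.0064 0.0565] (432, 6) (17, 12) 0
```

jog_arm(
  commands=[
    {"dp": [0,0,0.1],"twist": [0,0,0],"gripper": 0.5},
    {"dp": [0,0,0.3],"twist": [0,0,0],"gripper": 0.5},
    {"dp": [0,0,0.5],"twist": [0,0,0],"gripper": 0.5},
    {"dp": [0,0,0.57],"twist": [0,0,0],"gripper": 0.5},
    {"dp": [0,0,0.57],"twist": [0,0,0],"gripper": 0.2},
  ],
)

```text
time_s: 21.4
tool_pos: [0.4215, 0.0575, 0.0688]
eef_rot: [-0.002, -0.014, 1.0, -0.001]
wrist_force: [0.6, -0.3, 0.5]
opening: 0.469
gripper_force: 0.0
```

jog_arm(
  commands=[
    {"dp": [0,0,0],"twist": [0,0,0],"gripper": 0.2},
    {"dp": [0,0,0],"twist": [0,0,0],"gripper": 0.2},
    {"dp": [0,0,0],"twist": [0,0,0],"gripper": 0.2},
    {"dp": [0,0,0],"twist": [0,0,0],"gripper": 0.2},
    {"dp": [0,0,0],"twist": [0,0,0],"gripper": 0.2},
  ],
)

```text
time_s: 21.82
tool_pos: [0.4234, 0.0586, 0.0714]
eef_rot: [0.001, -0.013, 1.0, 0.001]
wrist_force: [0.3, -0.3, 6.0]
opening: 0.336
gripper_force: 20.0
```

jog_arm(
  commands=[
    {"dp": [0,0,-0.1],"twist": [0,0,0],"gripper": 0.2},
    {"dp": [0,0,-0.3],"twist": [0,0,0],"gripper": 0.2},
    {"dp": [0,0,-0.5],"twist": [0,0,0],"gripper": 0.2},
    {"dp": [0,0,-0.7],"twist": [0,0,0],"gripper": 0.2},
    {"dp": [0,0,-0.8],"twist": [0,0,0],"gripper": 0.2},
  ],
)

```text
time_s: 22.23
tool_pos: [0.4238, 0.0585, 0.194]
eef_rot: [0.002, -0.013, 1.0, 0.001]
wrist_force: [1.8, 1.2, -1.1]
opening: 0.339
gripper_force: 20.0
```

jog_arm(
  commands=[
    {"dp": [0,0,0],"twist": [0,0,-0.11],"gripper": 0.2},
    {"dp": [0,0,0],"twist": [0,0,-0.22],"gripper": 0.2},
    {"dp": [0,0,0],"twist": [0,0,-0.33],"gripper": 0.2},
    {"dp": [0,0,0],"twist": [0,0,-0.44],"gripper": 0.2},
    {"dp": [0,0,0],"twist": [0,0,-0.55],"gripper": 0.2},
  ],
)

```text
time_s: 22.65
tool_pos: [0.4224, 0.0581, 0.1905]
eef_rot: [-0.0, -0.299, 0.954, 0.001]
wrist_force: [-0.0, -0.1, -1.7]
opening: 0.334
gripper_force: 20.0
```

jog_arm(
  commands=[
    {"dp": [0,0,0],"twist": [0,0,-0.11],"gripper": 0.2},
    {"dp": [0,0,0],"twist": [0,0,-0.22],"gripper": 0.2},
    {"dp": [0,0,0],"twist": [0,0,-0.33],"gripper": 0.2},
    {"dp": [0,0,0],"twist": [0,0,-0.44],"gripper": 0.2},
    {"dp": [0,0,0],"twist": [0,0,-0.55],"gripper": 0.2},
  ],
)

```text
time_s: 23.07
tool_pos: [0.4223, 0.0581, 0.1904]
eef_rot: [-0.0, -0.557, 0.83, 0.001]
wrist_force: [0.3, -0.9, -2.2]
opening: 0.335
gripper_force: 20.0
```

```bash
python3 - <<'E'
from bench import r
from h import *
s=r.get_state();plan(s,(.5125,.053,.19),177.8);print(s["joint_pos"].round(2))
E
```

```text
pos [0.4223 0.0581 0.1904] cur yaw 157.76 -> 177.8 dp [-0.196 -0.569  0.002] twist [ 0.0014  0.0008 -0.334 ] F [ 0.3 -0.9 -2.2] t 23.1 op 0.335 gf 20.0
[ 0.6  -0.03 -0.56 -0.   -1.05 -0.99]
```

jog_arm(
  commands=[
    {"dp": [-0.05,-0.14,0],"twist": [0,0,-0.08],"gripper": 0.2},
    {"dp": [-0.1,-0.28,0],"twist": [0,0,-0.16],"gripper": 0.2},
    {"dp": [-0.15,-0.42,0],"twist": [0,0,-0.25],"gripper": 0.2},
    {"dp": [-0.2,-0.56,0],"twist": [0,0,-0.334],"gripper": 0.2},
    {"dp": [-0.2,-0.57,0],"twist": [0,0,-0.334],"gripper": 0.2},
  ],
)

```text
time_s: 23.48
tool_pos: [0.5161, 0.0531, 0.1899]
eef_rot: [-0.0, -0.693, 0.721, 0.0]
wrist_force: [1.1, -0.4, -0.4]
opening: 0.338
gripper_force: 20.0
```

jog_arm(
  commands=[
    {"dp": [0,0,0],"twist": [0,0,0],"gripper": 0.2},
    {"dp": [0,0,0],"twist": [0,0,0],"gripper": 0.2},
    {"dp": [0,0,0],"twist": [0,0,0],"gripper": 0.2},
  ],
)

```text
time_s: 23.73
tool_pos: [0.5122, 0.0529, 0.1901]
eef_rot: [-0.0, -0.691, 0.723, 0.001]
wrist_force: [0.1, 1.4, -1.1]
opening: 0.335
gripper_force: 20.0
```

```bash
python3 - <<'E'
from bench import r
from h import *
held(r,(.5125,.053,.083))
E
```

```text
pos [0.5122 0.0529 0.1901] cur yaw 177.41 -> 177.8 dp [-0.    -0.003  0.714] twist [ 0.0016  0.0007 -0.0065] F [ 0.1  1.4 -1.1] t 23.7 op 0.335 gf 20.0
[255. 207.] 3421 [0.5129 0.0417 0.155 ] (513, 44) (60, 13) -3
[322.  97.] 408 [ 0.4471 -0.0241  0.0322] (447, -26) (43, 10) 89
[219. 145.] 706 [0.548  0.0167 0.031 ] (548, 18) (84, 8) 88
[293. 145.] 704 [0.4747 0.0198 0.0308] (474, 22) (84, 8) 88
```

jog_arm(
  commands=[
    {"dp": [0,0.003,0.15],"twist": [0,0,-0.006],"gripper": 0.2},
    {"dp": [0,0.003,0.3],"twist": [0,0,-0.006],"gripper": 0.2},
    {"dp": [0,0.003,0.42],"twist": [0,0,-0.006],"gripper": 0.2},
    {"dp": [0,0.003,0.48],"twist": [0,0,-0.006],"gripper": 0.2},
    {"dp": [0,0.003,0.53],"twist": [0,0,-0.006],"gripper": 0.2},
  ],
)

```text
time_s: 24.2
tool_pos: [0.5119, 0.053, 0.1101]
eef_rot: [-0.0, -0.694, 0.72, 0.001]
wrist_force: [0.9, 0.4, 0.0]
opening: 0.337
gripper_force: 20.0
```

jog_arm(
  commands=[
    {"dp": [0,0,0.05],"twist": [0,0,0],"gripper": 0.2},
    {"dp": [0,0,0.1],"twist": [0,0,0],"gripper": 0.2},
    {"dp": [0,0,0.15],"twist": [0,0,0],"gripper": 0.2},
    {"dp": [0,0,0.18],"twist": [0,0,0],"gripper": 0.2},
    {"dp": [0,0,0.18],"twist": [0,0,0],"gripper": 0.2},
  ],
)

```text
time_s: 24.62
tool_pos: [0.5121, 0.0529, 0.0827]
eef_rot: [-0.001, -0.693, 0.72, 0.001]
wrist_force: [-1.0, 0.1, -1.5]
opening: 0.334
gripper_force: 20.0
```

jog_arm(
  commands=[
    {"dp": [0,0,0],"twist": [0,0,0],"gripper": 0.55},
    {"dp": [0,0,0],"twist": [0,0,0],"gripper": 0.55},
    {"dp": [0,0,0],"twist": [0,0,0],"gripper": 0.55},
    {"dp": [0,0,0],"twist": [0,0,0],"gripper": 0.55},
    {"dp": [0,0,0],"twist": [0,0,0],"gripper": 0.55},
  ],
)

```text
time_s: 25.03
tool_pos: [0.5128, 0.0532, 0.084]
eef_rot: [0.0, -0.694, 0.72, 0.001]
wrist_force: [-0.7, -0.1, -1.0]
opening: 0.543
gripper_force: 0.0
```

jog_arm(
  commands=[
    {"dp": [0,0,-0.1],"twist": [0,0,0],"gripper": 0.6},
    {"dp": [0,0,-0.3],"twist": [0,0,0],"gripper": 0.6},
    {"dp": [0,0,-0.5],"twist": [0,0,0],"gripper": 0.6},
    {"dp": [0,0,-0.7],"twist": [0,0,0],"gripper": 0.6},
    {"dp": [0.2,0,-0.8],"twist": [0,0,0],"gripper": 0.6},
  ],
)

```text
time_s: 25.45
tool_pos: [0.5139, 0.0256, 0.2078]
eef_rot: [0.002, -0.695, 0.719, -0.001]
wrist_force: [1.7, -1.1, 0.7]
opening: 0.601
gripper_force: 0.0
```

```bash
python3 - <<'E'
from bench import r
from h import *
s=r.get_state();plan(s,(.5115,.015,.072),177.8)
p,d=r.grab_frame("wrist");P=cloud(d,*cam(r,"wrist",s));cv2.imwrite("pics/w5.png",p[:,:,::-1])
for b in blobs(P,.055,.093,100,(.35,.6,-.2,.25)): print(*b)
E
```

```text
pos [0.5139 0.0256 0.2078] cur yaw 178.02 -> 177.8 dp [0.073 0.017 0.905] twist [-0.0043  0.0024  0.0036] F [ 1.7 -1.1  0.7] t 25.4 op 0.601 gf 0.0
[261.  99.] 483 [ 0.5085 -0.0522  0.0603] (508, -52) (20, 20) -17
[346. 126.] 1206 [ 0.429  -0.0245  0.0585] (429, -23) (71, 16) 81
[260. 174.] 1294 [0.5113 0.0151 0.0737] (512, 17) (59, 18) -2
[258. 206.] 1444 [0.5137 0.0467 0.073 ] (514, 49) (60, 22) -1
[259. 234.] 1445 [0.5144 0.0749 0.0728] (515, 78) (60, 22) -2
[262. 253.] 385 [0.5115 0.1004 0.064 ] (512, 101) (60, 6) -1
[259. 302.] 1939 [0.5168 0.1523 0.0731] (517, 150) (82, 38) -2
```

View pics/w5.png

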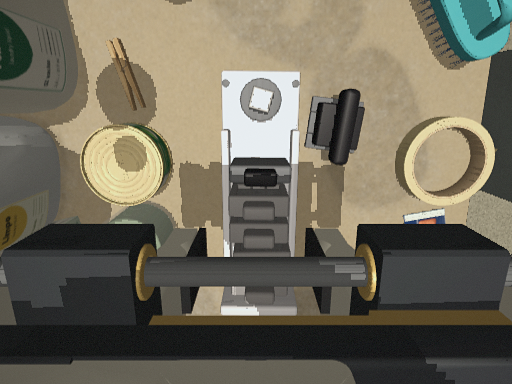

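All four cassettes stand in the channel, with the top two tabs at (259,212) and (259,240), the stop tab at (260,178), the spindle at (261,99) and the key at (346,126). Next I'll grip the stop tab and push.

jog_arm(
  commands=[
    {"dp": [0.07,0.017,0.25],"twist": [-0.004,0,0.004],"gripper": 0.6},
    {"dp": [0.07,0.017,0.5],"twist": [-0.004,0,0.004],"gripper": 0.6},
    {"dp": [0.07,0.017,0.75],"twist": [-0.004,0,0.004],"gripper": 0.6},
    {"dp": [0.07,0.017,0.87],"twist": [-0.004,0,0.004],"gripper": 0.6},
    {"dp": [0.07,0.017,0.9],"twist": [-0.004,0,0.004],"gripper": 0.6},
  ],
)

```text
time_s: 25.92
tool_pos: [0.506, 0.0116, 0.066]
eef_rot: [-0.004, -0.692, 0.722, 0.003]
wrist_force: [-14.1, 0.2, 24.7]
opening: 0.602
gripper_force: 12.1
```

jog_arm(
  commands=[
    {"dp": [0,0,0],"twist": [0,0,0],"gripper": 0.2},
    {"dp": [0,0,0],"twist": [0,0,0],"gripper": 0.2},
    {"dp": [0,0,0],"twist": [0,0,0],"gripper": 0.2},
    {"dp": [0,0,0],"twist": [0,0,0],"gripper": 0.2},
    {"dp": [0,0,0],"twist": [0,0,0],"gripper": 0.2},
  ],
  squeeze=12,
)

```text
time_s: 26.33
tool_pos: [0.5099, 0.0131, 0.0695]
eef_rot: [-0.0, -0.692, 0.722, 0.001]
wrist_force: [3.8, -0.2, -1.5]
opening: 0.344
gripper_force: 12.0
```

jog_arm(
  commands=[
    {"dp": [-0.03,0,0],"twist": [0,0,0],"gripper": 0.2},
    {"dp": [-0.06,0,0],"twist": [0,0,0],"gripper": 0.2},
    {"dp": [-0.1,0,0],"twist": [0,0,0],"gripper": 0.2},
    {"dp": [-0.14,0,0],"twist": [0,0,0],"gripper": 0.2},
    {"dp": [-0.18,0,0],"twist": [0,0,0],"gripper": 0.2},
  ],
)

```text
time_s: 26.75
tool_pos: [0.5109, 0.0398, 0.0695]
eef_rot: [-0.001, -0.692, 0.722, 0.001]
wrist_force: [4.9, -5.0, -1.7]
opening: 0.339
gripper_force: 12.0
```

jog_arm(
  commands=[
    {"dp": [-0.02,0,0],"twist": [0,0,0],"gripper": 0.2},
    {"dp": [-0.04,0,0],"twist": [0,0,0],"gripper": 0.2},
    {"dp": [-0.06,0,0],"twist": [0,0,0],"gripper": 0.2},
    {"dp": [-0.06,0,0],"twist": [0,0,0],"gripper": 0.2},
  ],
)

```text
time_s: 27.08
tool_pos: [0.5114, 0.0491, 0.0694]
eef_rot: [-0.001, -0.692, 0.722, 0.001]
wrist_force: [4.2, -1.2, -0.8]
opening: 0.343
gripper_force: 12.0
```

jog_arm(
  commands=[
    {"dp": [-0.01,0,0],"twist": [0,0,0],"gripper": 0.2},
    {"dp": [-0.02,0,0],"twist": [0,0,0],"gripper": 0.2},
    {"dp": [-0.02,0,0],"twist": [0,0,0],"gripper": 0.2},
  ],
)

```text
time_s: 27.33
tool_pos: [0.5115, 0.0518, 0.0695]
eef_rot: [-0.001, -0.692, 0.722, 0.001]
wrist_force: [5.4, -3.3, -0.2]
opening: 0.343
gripper_force: 12.0
```

jog_arm(
  commands=[
    {"dp": [-0.015,0,0],"twist": [0,0,0],"gripper": 0.2},
    {"dp": [-0.03,0,0],"twist": [0,0,0],"gripper": 0.2},
    {"dp": [-0.03,0,0],"twist": [0,0,0],"gripper": 0.2},
  ],
)

```text
time_s: 27.58
tool_pos: [0.5116, 0.0563, 0.0695]
eef_rot: [-0.001, -0.692, 0.722, 0.001]
wrist_force: [5.4, -3.0, -0.4]
opening: 0.342
gripper_force: 12.0
```

jog_arm(
  commands=[
    {"dp": [-0.015,0,0],"twist": [0,0,0],"gripper": 0.2},
    {"dp": [-0.02,0,0],"twist": [0,0,0],"gripper": 0.2},
    {"dp": [-0.02,0,0],"twist": [0,0,0],"gripper": 0.2},
  ],
)

```text
time_s: 27.83
tool_pos: [0.5117, 0.0575, 0.0695]
eef_rot: [-0.002, -0.692, 0.722, 0.001]
wrist_force: [8.4, -14.0, 0.8]
opening: 0.341
gripper_force: 12.0
```

```bash
python3 - <<'E'
from bench import r
from h import *
s=r.get_state();plan(s,(.5115,.015,.072),177.8)
p,d=r.grab_frame("wrist");P=cloud(d,*cam(r,"wrist",s))
for b in blobs(P,.055,.093,100,(.45,.6,-.2,.25)): print(*b)
for b in blobs(P,.02,.05,100,(.45,.6,-.2,.25)): print(*b)
E
```

```text
pos [0.5117 0.0575 0.0695] cur yaw 177.62 -> 177.8 dp [ 0.283 -0.011 -0.016] twist [ 0.0034 -0.0014 -0.003 ] F [  8.4 -14.    0.8] t 27.8 op 0.341 gf 12.0
[255.  25.] 1875 [ 0.5084 -0.0514  0.0603] (508, -52) (20, 20) 73
[255. 239.] 3183 [0.5125 0.0509 0.0763] (512, 51) (61, 12) -2
[256. 302.] 2029 [0.5136 0.0837 0.0819] (514, 89) (52, 32) -3
[255.  44.] 2762 [ 0.5085 -0.0476  0.0354] (509, -51) (41, 38) -2
[353. 103.] 307 [ 0.4514 -0.0139  0.0284] (452, -16) (22, 3) 89
[255. 173.] 5464 [0.5116 0.0266 0.0316] (511, 21) (87, 82) 88
```

jog_arm(
  commands=[
    {"dp": [0.01,0,0],"twist": [0,0,0],"gripper": 0.5},
    {"dp": [0.01,0,0],"twist": [0,0,0],"gripper": 0.55},
    {"dp": [0.01,0,0],"twist": [0,0,0],"gripper": 0.55},
    {"dp": [0.01,0,0],"twist": [0,0,0],"gripper": 0.55},
    {"dp": [0.01,0,0],"twist": [0,0,0],"gripper": 0.55},
  ],
)

```text
time_s: 28.3
tool_pos: [0.5102, 0.0579, 0.0686]
eef_rot: [-0.002, -0.692, 0.722, 0.002]
wrist_force: [0.1, 0.9, 0.6]
opening: 0.547
gripper_force: 0.0
```

jog_arm(
  commands=[
    {"dp": [0,0,-0.15],"twist": [0,0,0],"gripper": 0.5},
    {"dp": [0,0,-0.4],"twist": [0,0,0],"gripper": 0.5},
    {"dp": [0,0,-0.65],"twist": [0,0,0],"gripper": 0.5},
    {"dp": [0,0,-0.8],"twist": [0,0,0],"gripper": 0.5},
    {"dp": [0.2,0.2,-0.8],"twist": [0,0,0],"gripper": 0.5},
  ],
)

```text
time_s: 28.72
tool_pos: [0.4872, 0.0329, 0.1942]
eef_rot: [0.003, -0.693, 0.721, -0.001]
wrist_force: [2.5, 0.1, 1.5]
opening: 0.5
gripper_force: 0.0
```

```bash
python3 - <<'E'
from bench import r
from h import *
s=r.get_state();plan(s,(.4285,-.0235,.16),171)
p,d=r.grab_frame("wrist");P=cloud(d,*cam(r,"wrist",s));cv2.imwrite("pics/w6.png",p[:,:,::-1])
for b in blobs(P,.055,.093,100,(.35,.6,-.2,.25)): print(*b)
E
```

```text
pos [0.4872 0.0329 0.1942] cur yaw 177.79 -> 171.0 dp [0.391 0.377 0.225] twist [-0.0045  0.0035  0.1132] F [2.5 0.1 1.5] t 28.7 op 0.5 gf 0.0
[230.  91.] 539 [ 0.508  -0.0522  0.0603] (508, -52) (20, 20) -17
[320. 120.] 1331 [ 0.4287 -0.0246  0.0585] (428, -23) (71, 16) 81
[234. 228.] 2841 [0.5098 0.0701 0.074 ] (514, 77) (60, 52) -4
[236. 302.] 1847 [0.5122 0.1478 0.0757] (516, 144) (80, 42) -2
```

View pics/w6.png

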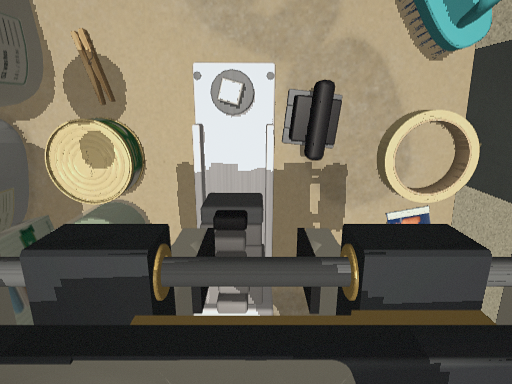

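jog_arm(
  commands=[
    {"dp": [0.1,0.1,0],"twist": [0,0,0.05],"gripper": 0.4},
    {"dp": [0.2,0.2,0],"twist": [0,0,0.1],"gripper": 0.4},
    {"dp": [0.3,0.3,0.1],"twist": [0,0,0.113],"gripper": 0.4},
    {"dp": [0.39,0.38,0.2],"twist": [0,0,0.113],"gripper": 0.4},
    {"dp": [0.39,0.38,0.22],"twist": [0,0,0.113],"gripper": 0.4},
  ],
)

```text
time_s: 29.18
tool_pos: [0.4167, -0.0283, 0.1539]
eef_rot: [-0.003, -0.648, 0.762, 0.003]
wrist_force: [-1.3, -0.6, -1.4]
opening: 0.398
gripper_force: 0.0
```

jog_arm(
  commands=[
    {"dp": [0,0,0.05],"twist": [0,0,0],"gripper": 0.4},
    {"dp": [0,0,0.1],"twist": [0,0,0],"gripper": 0.4},
    {"dp": [0,0,0.1],"twist": [0,0,0],"gripper": 0.4},
    {"dp": [0,0,0.1],"twist": [0,0,0],"gripper": 0.4},
  ],
)

```text
time_s: 29.52
tool_pos: [0.421, -0.0263, 0.1407]
eef_rot: [-0.002, -0.648, 0.761, 0.002]
wrist_force: [-0.5, 0.5, 0.0]
opening: 0.398
gripper_force: 0.0
```

```bash
python3 - <<'E'
from bench import r
from h import *
s=r.get_state();plan(s,(.4285,-.0235,.042),171)
p,d=r.grab_frame("wrist");P=cloud(d,*cam(r,"wrist",s))
for b in blobs(P,.05,.066,100,(.36,.47,-.09,.03)): print(*b)
for b in blobs(P,.004,.066,100,(.38,.465,-.09,.03)): print(*b)
E
```

```text
pos [ 0.421  -0.0263  0.1407] cur yaw 170.83 -> 171.0 dp [-0.027 -0.051  0.658] twist [ 0.006  -0.0005 -0.0028] F [-0.5  0.5  0. ] t 29.5 op 0.398 gf 0.0
[248. 203.] 1683 [ 0.4277 -0.0256  0.0584] (428, -24) (71, 16) 82
[249. 195.] 4066 [ 0.4269 -0.0273  0.0387] (428, -24) (71, 56) 82
```

jog_arm(
  commands=[
    {"dp": [-0.022,-0.048,0.1],"twist": [0,0,0],"gripper": 0.4},
    {"dp": [-0.022,-0.048,0.25],"twist": [0,0,0],"gripper": 0.4},
    {"dp": [-0.022,-0.048,0.4],"twist": [0,0,0],"gripper": 0.4},
    {"dp": [-0.022,-0.048,0.5],"twist": [0,0,0],"gripper": 0.4},
    {"dp": [-0.022,-0.048,0.53],"twist": [0,0,0],"gripper": 0.4},
  ],
)

```text
time_s: 29.98
tool_pos: [0.427, -0.0245, 0.0597]
eef_rot: [-0.003, -0.648, 0.762, 0.003]
wrist_force: [-0.5, -0.4, -0.1]
opening: 0.396
gripper_force: 0.0
```

jog_arm(
  commands=[
    {"dp": [0,0,0.04],"twist": [0,0,0],"gripper": 0.4},
    {"dp": [0,0,0.08],"twist": [0,0,0],"gripper": 0.4},
    {"dp": [0,0,0.11],"twist": [0,0,0],"gripper": 0.4},
    {"dp": [0,0,0.12],"twist": [0,0,0],"gripper": 0.4},
    {"dp": [0,0,0.12],"twist": [0,0,0],"gripper": 0.4},
  ],
)

```text
time_s: 30.4
tool_pos: [0.4279, -0.0244, 0.0436]
eef_rot: [-0.002, -0.648, 0.761, 0.002]
wrist_force: [-0.3, 0.4, 0.6]
opening: 0.402
gripper_force: 0.0
```

```bash
python3 - <<'E'
from bench import r
from h import *
s=r.get_state();plan(s,(.428,-.024,.042),171)
p,d=r.grab_frame("wrist");P=cloud(d,*cam(r,"wrist",s))
for b in blobs(P,.05,.066,100,(.36,.47,-.09,.03)): print(*b)
for b in blobs(P,.05,.063,100,(.48,.54,-.09,.0)): print(*b)
E
```

```text
pos [ 0.4279 -0.0244  0.0436] cur yaw 170.81 -> 171.0 dp [-0.003 -0.     0.011] twist [ 0.005   0.0001 -0.0032] F [-0.3  0.4  0.6] t 30.4 op 0.402 gf 0.0
[257. 221.] 2256 [ 0.4252 -0.043   0.0582] (425, -41) (36, 16) 82
[205. 239.] 555 [ 0.4513 -0.0381  0.0586] (450, -36) (21, 9) -48
[305. 239.] 562 [ 0.4037 -0.0304  0.0585] (405, -29) (21, 10) 30
[258. 301.] 872 [ 0.4316 -0.0006  0.0585] (432, 0) (19, 16) 82
[ 85. 215.] 1000 [ 0.5052 -0.0592  0.058 ] (505, -58) (20, 12) -4
```

jog_arm(
  commands=[
    {"dp": [0,0,0],"twist": [0,0,0],"gripper": 0},
    {"dp": [0,0,0],"twist": [0,0,0],"gripper": 0},
    {"dp": [0,0,0],"twist": [0,0,0],"gripper": 0},
    {"dp": [0,0,0],"twist": [0,0,0],"gripper": 0},
    {"dp": [0,0,0],"twist": [0,0,0],"gripper": 0},
  ],
  squeeze=35,
)

```text
time_s: 30.87
tool_pos: [0.4278, -0.0244, 0.0437]
eef_rot: [-0.002, -0.648, 0.762, 0.002]
wrist_force: [-1.4, -0.3, 2.4]
opening: 0.175
gripper_force: 35.0
```

jog_arm(
  commands=[
    {"dp": [0,0,-0.1],"twist": [0,0,0],"gripper": 0},
    {"dp": [0,0,-0.25],"twist": [0,0,0],"gripper": 0},
    {"dp": [0,0,-0.4],"twist": [0,0,0],"gripper": 0},
    {"dp": [0,0,-0.55],"twist": [0,0,0],"gripper": 0},
    {"dp": [0,0,-0.6],"twist": [0,0,0],"gripper": 0},
  ],
)

```text
time_s: 31.28
tool_pos: [0.4296, -0.0242, 0.1363]
eef_rot: [0.0, -0.648, 0.761, 0.001]
wrist_force: [0.9, 0.7, -1.4]
opening: 0.179
gripper_force: 35.0
```

jog_arm(
  commands=[
    {"dp": [0,0,0],"twist": [0,0,0],"gripper": 0},
    {"dp": [0,0,0],"twist": [0,0,0],"gripper": 0},
  ],
)

```text
time_s: 31.45
tool_pos: [0.4279, -0.0245, 0.133]
eef_rot: [-0.002, -0.648, 0.762, 0.002]
wrist_force: [-0.5, 0.5, -1.5]
opening: 0.18
gripper_force: 35.0
```

```bash
python3 - <<'E'
from bench import r
from h import *
s=r.get_state();plan(s,(.5083,-.052,.1336),163)
p,d=r.grab_frame("wrist");P=cloud(d,*cam(r,"wrist",s));cv2.imwrite("pics/w7.png",p[:,:,::-1])
T=quat(s["eef_rot"]).as_matrix();Q=(P-s["tool_pos"])@T
for lo,hi in ((-.045,-.002),(.004,.042)):
  for b in blobs(Q,lo,hi,150,(-.05,.05,-.06,.06)): print(*b)
for b in blobs(P,.05,.063,100,(.48,.54,-.09,.0)): print(*b)
E
```

```text
pos [ 0.4279 -0.0245  0.133 ] cur yaw 170.78 -> 163.0 dp [ 0.095 -0.559 -0.007] twist [0.0052 0.0003 0.1297] F [-0.5  0.5 -1.5] t 31.4 op 0.18 gf 35.0
[256. 228.] 3553 [ 0.0162 -0.0011 -0.016 ] (15, -1) (35, 34) -44
[256. 301.] 859 [-0.0241 -0.001  -0.015 ] (-24, -1) (19, 16) 1
[226. 203.] 1362 [ 0.0173 -0.0184  0.0227] (15, -17) (40, 24) 3
[285. 202.] 1374 [0.0174 0.0163 0.0228] (17, 14) (36, 26) 0
[147. 184.] 788 [ 0.5062 -0.0534  0.0594] (508, -52) (21, 21) 72
```

View pics/w7.png

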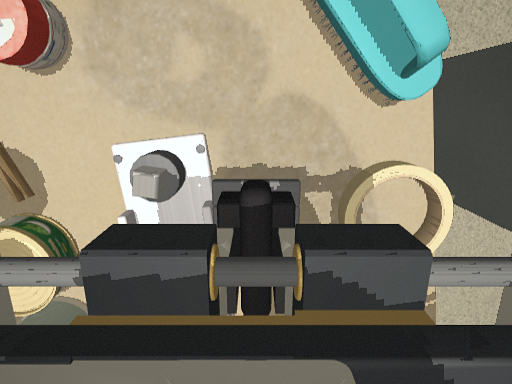

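```bash
python3 - <<'E'
from bench import r
from h import *
s=r.get_state()
p,d=r.grab_frame("wrist");P=cloud(d,*cam(r,"wrist",s))
T=quat(s["eef_rot"]).as_matrix();Q=(P-s["tool_pos"])@T
print(T.round(3))
top=np.nanpercentile(Q[...,2][(abs(Q[...,1]+.001)<.009)&(Q[...,2]<-.005)&(abs(Q[...,0])<.04)],[2,10,50,90]);print("bar z",top)
m=(abs(Q[...,1]+.001)<.012)&(Q[...,2]<.005)&(Q[...,2]>-.022)&(abs(Q[...,0])<.045)
q=Q[m];print("bar x",np.percentile(q[:,0],[0,.5,1,99,99.5,100]).round(4),"y",np.percentile(q[:,1],[1,50,99]).round(4))
# foot: z about +.03..+.05
z0=np.median(q[:,2])
m=(Q[...,2]>.024)&(Q[...,2]<.048)&(abs(Q[...,0])<.05)&(abs(Q[...,1])<.05)
q=Q[m];print("foot",len(q),np.percentile(q,[1,50,99],axis=0).round(4))
for lo in(.0585,.060,.061):
  for b in blobs(P,lo,.066,60,(.48,.54,-.09,.0)): print(lo,*b)
E
```

```text
[[-0.16  -0.987 -0.007]
 [-0.987  0.16   0.001]
 [ 0.     0.007 -1.   ]]
bar z [-0.11329635 -0.11123836 -0.0926715  -0.01468696]
bar x [-0.0334 -0.0322 -0.0318  0.035   0.0351  0.0353] y [-0.012  -0.0009  0.0099]
foot 1319 [[-0.0005 -0.0286  0.0247]
 [ 0.0219 -0.0008  0.0363]
 [ 0.0271  0.0265  0.0426]]
0.0585 [144. 186.] 558 [ 0.5073 -0.0528  0.0611] (508, -52) (19, 18) 70
0.06 [143. 187.] 467 [ 0.5078 -0.0525  0.0614] (508, -52) (17, 17) -19
0.061 [143. 187.] 330 [ 0.508  -0.0521  0.0618] (508, -52) (16, 16) -19
```

```bash
python3 - <<'E'
from bench import r
from h import *
s=r.get_state();plan(s,(.5069,-.0523,.133),162.5)
E
```

```text
pos [ 0.4272 -0.0247  0.1322] cur yaw 170.78 -> 162.5 dp [ 0.096 -0.554 -0.01 ] twist [ 0.0072 -0.0013  0.1381] F [ 0.5  0.2 -1.4] t 31.6 op 0.176 gf 35.0
```

jog_arm(
  commands=[
    {"dp": [0.02,-0.12,-0.02],"twist": [0.007,0,0.03],"gripper": 0},
    {"dp": [0.04,-0.24,-0.02],"twist": [0.007,0,0.06],"gripper": 0},
    {"dp": [0.06,-0.36,-0.02],"twist": [0.007,0,0.09],"gripper": 0},
    {"dp": [0.08,-0.48,-0.02],"twist": [0.007,0,0.12],"gripper": 0},
    {"dp": [0.096,-0.554,-0.02],"twist": [0.007,0,0.138],"gripper": 0},
  ],
)

```text
time_s: 31.97
tool_pos: [0.5087, -0.0525, 0.1344]
eef_rot: [-0.001, -0.591, 0.807, -0.0]
wrist_force: [0.5, 0.1, -1.0]
opening: 0.183
gripper_force: 35.0
```

jog_arm(
  commands=[
    {"dp": [0,0,0],"twist": [0,0,0],"gripper": 0},
    {"dp": [0,0,0],"twist": [0,0,0],"gripper": 0},
    {"dp": [0,0,0],"twist": [0,0,0],"gripper": 0},
    {"dp": [0,0,0],"twist": [0,0,0],"gripper": 0},
  ],
)

```text
time_s: 32.3
tool_pos: [0.507, -0.0519, 0.1358]
eef_rot: [0.0, -0.592, 0.806, -0.001]
wrist_force: [-0.3, 0.6, -1.1]
opening: 0.177
gripper_force: 35.0
```

```bash
python3 - <<'E'
from bench import r
from h import *
s=r.get_state();plan(s,(.5069,-.0523,.08),162.5)
E
```

```text
pos [ 0.507  -0.0519  0.1358] cur yaw 162.56 -> 162.5 dp [0.003 0.    0.372] twist [-0.0011 -0.0004  0.001 ] F [-0.3  0.6 -1.1] t 32.3 op 0.177 gf 35.0
```

jog_arm(
  commands=[
    {"dp": [0.003,0,0.06],"twist": [0,0,0],"gripper": 0},
    {"dp": [0.003,0,0.12],"twist": [0,0,0],"gripper": 0},
    {"dp": [0.003,0,0.17],"twist": [0,0,0],"gripper": 0},
    {"dp": [0.003,0,0.2],"twist": [0,0,0],"gripper": 0},
    {"dp": [0.003,0,0.22],"twist": [0,0,0],"gripper": 0},
  ],
)

```text
time_s: 32.72
tool_pos: [0.5072, -0.0525, 0.1019]
eef_rot: [-0.0, -0.592, 0.806, -0.001]
wrist_force: [0.4, 0.4, -1.1]
opening: 0.18
gripper_force: 35.0
```

jog_arm(
  commands=[
    {"dp": [0,0,0.01],"twist": [0,0,0],"gripper": 0},
    {"dp": [0,0,0.03],"twist": [0,0,0],"gripper": 0},
    {"dp": [0,0,0.05],"twist": [0,0,0],"gripper": 0},
    {"dp": [0,0,0.05],"twist": [0,0,0],"gripper": 0},
  ],
)

```text
time_s: 33.05
tool_pos: [0.5077, -0.0525, 0.095]
eef_rot: [0.0, -0.591, 0.806, -0.001]
wrist_force: [0.2, -0.2, -1.1]
opening: 0.18
gripper_force: 35.0
```

jog_arm(
  commands=[
    {"dp": [0,0,0.03],"twist": [0,0,0],"gripper": 0},
    {"dp": [0,0,0.06],"twist": [0,0,0],"gripper": 0},
    {"dp": [0,0,0.09],"twist": [0,0,0],"gripper": 0},
    {"dp": [0,0,0.1],"twist": [0,0,0],"gripper": 0},
    {"dp": [0,0,0.1],"twist": [0,0,0],"gripper": 0},
  ],
)

```text
time_s: 33.47
tool_pos: [0.5076, -0.0526, 0.08]
eef_rot: [0.0, -0.591, 0.806, -0.001]
wrist_force: [0.5, -0.1, -2.9]
opening: 0.178
gripper_force: 35.0
```

jog_arm(
  commands=[
    {"dp": [0,0,0.007],"twist": [0,0,0],"gripper": 0},
    {"dp": [0,0,0.014],"twist": [0,0,0],"gripper": 0},
    {"dp": [0,0,0.014],"twist": [0,0,0],"gripper": 0},
  ],
)

```text
time_s: 33.72
tool_pos: [0.5081, -0.0525, 0.0795]
eef_rot: [0.001, -0.592, 0.806, -0.001]
wrist_force: [-4.1, 0.5, 10.8]
opening: 0.178
gripper_force: 35.0
```

jog_arm(
  commands=[
    {"dp": [0,0,0],"twist": [0,0,0.08],"gripper": 0},
    {"dp": [0,0,0],"twist": [0,0,0.17],"gripper": 0},
    {"dp": [0,0,0],"twist": [0,0,0.26],"gripper": 0},
    {"dp": [0,0,0],"twist": [0,0,0.35],"gripper": 0},
    {"dp": [0,0,0],"twist": [0,0,0.44],"gripper": 0},
  ],
)

```text
time_s: 34.13
tool_pos: [0.5078, -0.0528, 0.0795]
eef_rot: [0.001, -0.39, 0.921, -0.001]
wrist_force: [-4.4, -0.6, 10.2]
opening: 0.178
gripper_force: 35.0
```

```bash
python3 - <<'E'
from bench import r
from h import *
s=r.get_state();plan(s,(.5078,-.0525,.0795),88);print(s["torque"].round(2),s["joint_pos"].round(2))
E
```

```text
pos [ 0.5078 -0.0528  0.0795] cur yaw 135.9 -> 88.0 dp [-0.001  0.002  0.   ] twist [-0.002   0.0012  0.7984] F [-4.4 -0.6 10.2] t 34.1 op 0.178 gf 35.0
[-0.38  1.76  0.2 ] [ 0.28  0.24 -0.54  0.   -0.79 -1.05]
```

jog_arm(
  commands=[
    {"dp": [0,0,0],"twist": [0,0,0.09],"gripper": 0},
    {"dp": [0,0,0],"twist": [0,0,0.18],"gripper": 0},
    {"dp": [0,0,0],"twist": [0,0,0.27],"gripper": 0},
    {"dp": [0,0,0],"twist": [0,0,0.36],"gripper": 0},
    {"dp": [0,0,0],"twist": [0,0,0.45],"gripper": 0},
  ],
)

```text
time_s: 34.55
tool_pos: [0.5075, -0.053, 0.0795]
eef_rot: [0.001, -0.164, 0.986, -0.001]
wrist_force: [-5.8, -0.9, 11.3]
opening: 0.176
gripper_force: 35.0
```

jog_arm(
  commands=[
    {"dp": [0,0,0],"twist": [0,0,0.07],"gripper": 0},
    {"dp": [0,0,0],"twist": [0,0,0.14],"gripper": 0},
    {"dp": [0,0,0],"twist": [0,0,0.2],"gripper": 0},
    {"dp": [0,0,0],"twist": [0,0,0.25],"gripper": 0},
    {"dp": [0,0,0],"twist": [0,0,0.28],"gripper": 0},
  ],
)

```text
time_s: 34.97
tool_pos: [0.5074, -0.0529, 0.0795]
eef_rot: [0.001, -0.019, 1.0, -0.001]
wrist_force: [-6.7, 1.2, 12.3]
opening: 0.178
gripper_force: 35.0
```

```bash
python3 - <<'E'
from bench import r
from h import *
s=r.get_state();plan(s,(.5078,-.0525,.0795),88);print(s["torque"].round(2),s["joint_pos"].round(2))
E
```

```text
pos [ 0.5074 -0.0529  0.0795] cur yaw 92.19 -> 88.0 dp [-0.003  0.002  0.   ] twist [-0.0014  0.0011  0.0698] F [-6.7  1.2 12.3] t 35.0 op 0.178 gf 35.0
[0.03 2.38 0.18] [ 0.28  0.24 -0.54  0.   -0.79 -1.82]
```

jog_arm(
  commands=[
    {"dp": [0,0,0],"twist": [0,0,0.04],"gripper": 0},
    {"dp": [0,0,0],"twist": [0,0,0.08],"gripper": 0},
    {"dp": [0,0,0],"twist": [0,0,0.11],"gripper": 0},
    {"dp": [0,0,0],"twist": [0,0,0.11],"gripper": 0},
  ],
)

```text
time_s: 35.3
tool_pos: [0.5074, -0.0527, 0.0795]
eef_rot: [0.001, 0.038, 0.999, -0.001]
wrist_force: [-5.8, 0.4, 11.6]
opening: 0.182
gripper_force: 35.0
```

```bash
python3 - <<'E'
from bench import r
from h import *
s=r.get_state();plan(s,(.5078,-.0525,.0795),82);print(s["torque"].round(2))
E
```

```text
pos [ 0.5074 -0.0527  0.0795] cur yaw 85.64 -> 82.0 dp [-0.003  0.002  0.   ] twist [-0.0011  0.0013  0.0606] F [-5.8  0.4 11.6] t 35.3 op 0.182 gf 35.0
[0.22 2.35 0.04]
```

jog_arm(
  commands=[
    {"dp": [0,0,0],"twist": [0,0,0.03],"gripper": 0},
    {"dp": [0,0,0],"twist": [0,0,0.06],"gripper": 0},
    {"dp": [0,0,0],"twist": [0,0,0.06],"gripper": 0},
  ],
)

```text
time_s: 35.55
tool_pos: [0.5071, -0.0529, 0.0795]
eef_rot: [0.0, 0.069, 0.998, -0.001]
wrist_force: [-7.3, 0.8, 12.3]
opening: 0.18
gripper_force: 35.0
```

```bash
python3 - <<'E'
from bench import r
from h import *
s=r.get_state();plan(s,(.5078,-.0525,.0795),80);print(s["torque"].round(2))
E
```

```text
pos [ 0.5071 -0.0529  0.0795] cur yaw 82.05 -> 80.0 dp [-0.004  0.003  0.   ] twist [-0.0013  0.0008  0.0342] F [-7.3  0.8 12.3] t 35.5 op 0.18 gf 35.0
[0.06 2.77 0.15]
```

jog_arm(
  commands=[
    {"dp": [0,0,0],"twist": [0,0,0.025],"gripper": 0},
    {"dp": [0,0,0],"twist": [0,0,0.05],"gripper": 0},
    {"dp": [0,0,0],"twist": [0,0,0.05],"gripper": 0},
  ],
)

```text
time_s: 35.8
tool_pos: [0.5068, -0.0526, 0.0795]
eef_rot: [0.0, 0.095, 0.995, -0.001]
wrist_force: [-8.9, 2.1, 15.4]
opening: 0.176
gripper_force: 35.0
```

```bash
python3 - <<'E'
from bench import r
from h import *
s=r.get_state();plan(s,(.5078,-.0525,.0795),80);print(s["torque"].round(2))
E
```

```text
pos [ 0.5068 -0.0526  0.0795] cur yaw 79.07 -> 80.0 dp [-0.006  0.002  0.   ] twist [-0.001   0.0005 -0.0155] F [-8.9  2.1 15.4] t 35.8 op 0.176 gf 35.0
[1.04 3.42 0.28]
```

jog_arm(
  commands=[
    {"dp": [0,0,0],"twist": [0,0,0.025],"gripper": 0},
    {"dp": [0,0,0],"twist": [0,0,0.05],"gripper": 0},
    {"dp": [0,0,0],"twist": [0,0,0.05],"gripper": 0},
  ],
)

```text
time_s: 36.05
tool_pos: [0.5066, -0.0523, 0.0796]
eef_rot: [0.0, 0.121, 0.993, -0.0]
wrist_force: [-10.0, 5.1, 15.5]
opening: 0.179
gripper_force: 35.1
```

```bash
python3 - <<'E'
from bench import r
from h import *
s=r.get_state();plan(s,(.5078,-.0525,.0795),76);print(s["torque"].round(2))
E
```

```text
pos [ 0.5066 -0.0523  0.0796] cur yaw 76.07 -> 76.0 dp [-0.008  0.     0.   ] twist [-0.0006  0.0002  0.0012] F [-10.    5.1  15.5] t 36.0 op 0.179 gf 35.1
[2.05 3.94 0.31]
```

jog_arm(
  commands=[
    {"dp": [0,0,0],"twist": [0,0,0],"gripper": 0.4},
    {"dp": [0,0,0],"twist": [0,0,0],"gripper": 0.4},
    {"dp": [0,0,0],"twist": [0,0,0],"gripper": 0.4},
    {"dp": [0,0,0],"twist": [0,0,0],"gripper": 0.4},
    {"dp": [0,0,0],"twist": [0,0,0],"gripper": 0.4},
  ],
)

```text
time_s: 36.47
tool_pos: [0.508, -0.0525, 0.0784]
eef_rot: [0.001, 0.121, 0.993, -0.0]
wrist_force: [-0.8, 0.3, 0.3]
opening: 0.39
gripper_force: 0.0
```

jog_arm(
  commands=[
    {"dp": [0,0,-0.1],"twist": [0,0,0],"gripper": 0.4},
    {"dp": [0,0,-0.3],"twist": [0,0,0],"gripper": 0.4},
    {"dp": [0,0,-0.55],"twist": [0,0,0],"gripper": 0.4},
    {"dp": [0,0,-0.8],"twist": [0,0,0],"gripper": 0.4},
    {"dp": [0,0,-1],"twist": [0,0,0],"gripper": 0.4},
  ],
)

```text
time_s: 36.88
tool_pos: [0.5081, -0.0525, 0.2313]
eef_rot: [0.002, 0.121, 0.993, -0.0]
wrist_force: [1.2, -1.2, -1.0]
opening: 0.398
gripper_force: 0.0
```

```bash
python3 - <<'E'
from bench import r
from h import *
s=r.get_state();plan(s,(.5078,-.0525,.2),76)
p,d=r.grab_frame("wrist");P=cloud(d,*cam(r,"wrist",s));cv2.imwrite("pics/w8.png",p[:,:,::-1])
for lo,hi in((.085,.1),(.062,.073),(.037,.048),(.03,.041)):
  for b in blobs(P,lo,hi,100,(.45,.57,-.12,.0)): print(lo,*b)
E
```

```text
pos [ 0.5081 -0.0525  0.2313] cur yaw 76.13 -> 76.0 dp [ 0.003 -0.     0.208] twist [-0.      0.0035  0.0022] F [ 1.2 -1.2 -1. ] t 36.9 op 0.398 gf 0.0
0.085 [256. 180.] 1185 [ 0.5064 -0.052   0.0945] (508, -52) (71, 16) -12
0.062 [271. 176.] 559 [ 0.5111 -0.0374  0.0692] (512, -38) (44, 14) -13
0.062 [241. 176.] 536 [ 0.5042 -0.0672  0.0693] (505, -67) (44, 13) -12
0.037 [276. 163.] 282 [ 0.5044 -0.0286  0.0431] (512, -34) (55, 19) -11
0.037 [235. 164.] 276 [ 0.4947 -0.0725  0.0432] (504, -72) (56, 18) -16
0.03 [285. 130.] 124 [ 0.4733 -0.0104  0.0313] (473, -10) (21, 8) 87
0.03 [298. 193.] 124 [ 0.5473 -0.0115  0.0313] (547, -12) (23, 8) 88
```

View pics/w8.png

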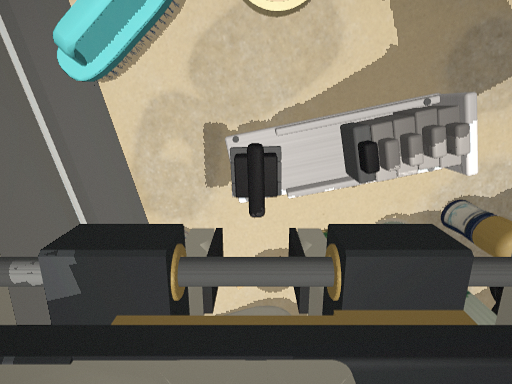

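The key is home: its bar at (256,180) tops out at z≈0.096. It has turned about 10° past the end angle, which matches the socket's free play. Before handing in I'll check the packing.

```bash
python3 - <<'E'
from bench import r
from h import *
s=r.get_state()
p,d=r.grab_frame("wrist");P=cloud(d,*cam(r,"wrist",s))
for b in blobs(P,.080,.0935,60,(.45,.57,.0,.2)): print(*b)
for b in blobs(P,.0705,.0765,60,(.45,.57,.12,.2)): print("wall",*b)
print(r.close_job())
E
```

```text
[457. 134.] 547 [0.5154 0.1443 0.0863] (516, 146) (30, 14) -2
[433. 137.] 534 [0.5125 0.1225 0.0862] (513, 124) (30, 15) -1
[411. 145.] 505 [0.5148 0.1006 0.0864] (516, 102) (30, 14) -2
[388. 150.] 488 [0.5143 0.0788 0.0864] (515, 80) (30, 15) 1
[368. 153.] 477 [0.5123 0.0592 0.0865] (513, 60) (30, 14) -3
wall [467. 128.] 862 [0.5156 0.1627 0.0731] (517, 163) (82, 13) -2
wall [445. 132.] 108 [0.5134 0.1404 0.0736] (514, 140) (30, 10) -21
the job is handed in; nothing more can be done
None
```

The job is handed in and I was shown no verdict: four cassettes were out here (I saw no fifth), and all stand upright at 22 mm spacing against the wall with the stop snug; the key is home and was turned clockwise until it met resistance, with the spindle's end position inferred from the key angle, not read directly.

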